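# Make up a second food parcel of equal weight on a kitchen balance

## Task

The balance's left pan carries a finished food parcel; make up a second parcel of the same weight on its right pan, leaving the first one, the mug and the bell alone. First take the tea light off the right pan and set it upright on the middle of the round cork mat; then stand both green tins side by side along that pan, lay the blue divider board flat and lengthwise across their tops, and stand purple-banded bottles upright on the board until the beam settles level with the pointer on the green mark. Leave the bottles that are not needed on the hob.

Things in the scene. Friction and masses are not known exactly. Their poses are not given: they have to be found in the camera images.
- beam (a joint): Tilt of the balance beam, rad: 0 = level, positive = goods pan down and load pan up, negative = load pan down; stops at +-0.12. About 0.1 rad for each 100 g of difference; it settles within 2 s. The red pointer before the white dial leans to the goods pan's side when the goods are heavier; on the green mark it is level.
- load_pan_floor (a point): Centre of the floor of the load pan (right pan) of the green balance. Steel tray 100 mm (x) by 160 mm (y) with a rim 8 mm high, 3 mm thick. Stays horizontal, moves straight up and down with the beam: 75 mm above the worktop when level, +-16 mm at the stops. Its y runs along the balance towards the goods pan 270 mm away; z up. A dial plate 84 mm wide, top at 156 mm, stands midway between the pans.
- goods_pan_floor (a point): Centre of the floor of the goods pan (left pan), a like tray with the same axes; it carries the first parcel and sinks as the load pan rises.
- jam: Jam jar with a white lid, 65 mm across, 94 mm high, 500 g, on the goods pan. Origin: centre of its underside.
- spice_red: Spice jar with a golden-brown cap, 42 mm across, 106 mm high, 100 g, on the goods pan (may be absent). Origin: centre of its underside.
- spice_green: Spice jar with a black cap, 40 mm across, 105 mm high, 100 g, on the goods pan (may be absent). Origin: centre of its underside.
- bottle_white: Small plain white bottle, 36 mm across, 65 mm high, 200 g, on the goods pan (may be absent). Origin: centre of its underside.
- candle_center (a point): Tea light (small candle in a bright metal cup) left standing in the load pan: a disc 38 mm across and 15 mm high, 30 g. The point is its centre, 7.5 mm above its underside; z is its axis.
- mat_top (a point): Centre of the top of a round cork mat, 96 mm across and 6 mm thick, fixed on the glass hob.
- board_center (a point): Blue plastic divider board, 64 mm (its x) by 160 mm (its y) by 10 mm thick, 100 g, lying flat on a fixed wooden stand 36 mm wide and 18 mm high, so that its long edges overhang. The point is its centre; z is its thickness.
- mug: Blue mug on the worktop left of the balance, 82 mm across with a handle, 91 mm high; a bystander. Origin: centre of its underside.
- bell: Little brass bell on the worktop left of the balance, 44 mm across, 60 mm high; a bystander. Origin: centre of its underside.
- tin_a_center (a point): Green tin, 57 mm across, 72 mm high, 200 g, upright on the glass hob (its surface is 3 mm above the worktop). The point is its centre, half-way up; z is its axis. The two tins are alike.
- tin_b_center (a point): Green tin, 57 mm across, 72 mm high, 200 g, upright on the glass hob (its surface is 3 mm above the worktop). The point is its centre, half-way up; z is its axis. The two tins are alike.
- bottle_a_center (a point): White plastic bottle with a purple-pink band, 100 g: body 44 mm across up to 63 mm, cap 35 mm across, 81 mm high, upright on the glass hob. The point is its centre, half-way up (40.5 mm); z is its axis. The three bottles are alike; one, two or all three are needed.
- bottle_b_center (a point): White plastic bottle with a purple-pink band, 100 g: body 44 mm across up to 63 mm, cap 35 mm across, 81 mm high, upright on the glass hob. The point is its centre, half-way up (40.5 mm); z is its axis. The three bottles are alike; one, two or all three are needed.
- bottle_c_center (a point): White plastic bottle with a purple-pink band, 100 g: body 44 mm across up to 63 mm, cap 35 mm across, 81 mm high, upright on the glass hob. The point is its centre, half-way up (40.5 mm); z is its axis. The three bottles are alike; one, two or all three are needed.
Mind the look-alikes: they are no part of the job. Leave any turquoise look-alike of the part that bears tin_b_center alone.

How it is judged:
On the way, in this order (a step that is already met when the one before it is completed fails the run):
1. the tea light stands on the cork mat (horizontal distance between candle_center and mat_top below 0.04 m and angle between candle_center's own z axis and vertical below 0.15 rad and z of candle_center in the frame of mat_top between 0.001 and 0.015 m), for 0.2 s.
2. both green tins stand in the right (load) pan (x of tin_a_center in the frame of load_pan_floor between -0.03 and 0.03 m and y of tin_a_center in the frame of load_pan_floor between -0.058 and 0.058 m and z of tin_a_center in the frame of load_pan_floor between 0.028 and 0.046 m and angle between each of tin_a_center, tin_b_center's own z axis and vertical below 0.12 rad and x of tin_b_center in the frame of load_pan_floor between -0.03 and 0.03 m and y of tin_b_center in the frame of load_pan_floor between -0.058 and 0.058 m and z of tin_b_center in the frame of load_pan_floor between 0.028 and 0.046 m), for 0.2 s.
3. the divider board lies flat on both tins, along the pan (x of board_center in the frame of load_pan_floor between -0.025 and 0.025 m and y of board_center in the frame of load_pan_floor between -0.03 and 0.03 m and z of board_center in the frame of load_pan_floor between 0.069 and 0.086 m and angle between board_center's own z axis and vertical below 0.08 rad and angle between the y axis of board_center and the y axis of load_pan_floor, either way round below 0.35 rad), for 0.2 s.
At the end, for the whole second after the job is handed in: Beam at rest within 0.04 rad of level; first parcel still standing; both tins upright in the load pan, board flat on them (within 25 mm across, 30 mm along, 0.35 rad); each bottle upright on the board or down off the balance; tea light upright on the mat within 40 mm of its centre (all of step 1 and all of step 2 and all of step 3 and value of joint beam between -0.04 and 0.04 rad and velocity of joint beam between -0.05 and 0.05 rad/s and ((x of bottle_a_center in the frame of board_center between -0.036 and 0.036 m and y of bottle_a_center in the frame of board_center between -0.085 and 0.085 m and z of bottle_a_center in the frame of board_center between 0.037 and 0.054 m and angle between bottle_a_center's own z axis and vertical below 0.12 rad) or (height (world z) of bottle_a_center below 0.062 m and horizontal distance between bottle_a_center and load_pan_floor above 0.09 m)) and ((x of bottle_b_center in the frame of board_center between -0.036 and 0.036 m and y of bottle_b_center in the frame of board_center between -0.085 and 0.085 m and z of bottle_b_center in the frame of board_center between 0.037 and 0.054 m and angle between bottle_b_center's own z axis and vertical below 0.12 rad) or (height (world z) of bottle_b_center below 0.062 m and horizontal distance between bottle_b_center and load_pan_floor above 0.09 m)) and ((x of bottle_c_center in the frame of board_center between -0.036 and 0.036 m and y of bottle_c_center in the frame of board_center between -0.085 and 0.085 m and z of bottle_c_center in the frame of board_center between 0.037 and 0.054 m and angle between bottle_c_center's own z axis and vertical below 0.12 rad) or (height (world z) of bottle_c_center below 0.062 m and horizontal distance between bottle_c_center and load_pan_floor above 0.09 m)) and angle between each of jam, spice_red, spice_green, bottle_white's own z axis and vertical below 0.15 rad and z of jam in the frame of goods_pan_floor between -0.008 and 0.012 m and x of jam in the frame of goods_pan_floor between -0.05 and 0.05 m and y of jam in the frame of goods_pan_floor between -0.08 and 0.08 m and z of spice_red in the frame of goods_pan_floor between -0.008 and 0.012 m and x of spice_red in the frame of goods_pan_floor between -0.05 and 0.05 m and y of spice_red in the frame of goods_pan_floor between -0.08 and 0.08 m and z of spice_green in the frame of goods_pan_floor between -0.008 and 0.012 m and x of spice_green in the frame of goods_pan_floor between -0.05 and 0.05 m and y of spice_green in the frame of goods_pan_floor between -0.08 and 0.08 m and z of bottle_white in the frame of goods_pan_floor between -0.008 and 0.012 m and x of bottle_white in the frame of goods_pan_floor between -0.05 and 0.05 m and y of bottle_white in the frame of goods_pan_floor between -0.08 and 0.08 m and linear speed of each of tin_a, tin_b, board, candle, bottle_a, bottle_b, bottle_c below 0.02 m/s); the robot touches nothing.
It fails at once if the mug or the bell is pushed more than 40 mm (distance of any of mug, bell from where it was at the start of the episode above 0.04 m).
It fails at once if something of the first parcel is knocked over or moved more than 60 mm (angle between any of jam, spice_red, spice_green, bottle_white's own z axis and vertical above 0.5 rad or distance of any of jam, spice_red, spice_green, bottle_white from where it was at the start of the episode above 0.06 m).
Of spice_red, spice_green, bottle_white only 1 to 2 are there at a start; the rules pass over those that are not, and their reading is None.
At some moment in a run one of candle may be knocked a few centimetres aside while the robot is not near it.
Once in a run the grip may slacken for a moment while it holds something.
It also fails if it takes over 210 s, if anything falls off the work surface, if the arm or the gripper's body presses on something with over 40 N, if the wrist force passes 120 N, or if a joint passes its speed limit or range.

## Robot

A 7-joint arm with a two-finger parallel gripper is mounted at the origin on a cart in front of the work surface, level with it; the furniture and walls round the work are solid. World frame = base frame: x ahead of the robot, y to its left, z up, the work surface at z = 0. Lengths are in m, angles in rad, forces in N, time in s.
With the tool pointing down it reaches from about 0.35 to 0.9 m from the base axis. Payload 8.1 kg.
Tool frame: the origin (TCP) lies where the fingers leave the gripper's body, on its centre line; the fingertips stand 66 mm ahead of it and the grasp point (between the pads) lies 47 mm ahead of it; z points along the fingers, y is the line along which they close (so a half turn about z gives the same grasp; the last joint's range is limited). The gripper opens to 92 mm and grips with 3 to 60 N. Pads are 19 mm wide; open, the fingers measure 130 mm over their backs; the gripper's body (75 mm by 190 mm) begins 47 mm behind the grasp point.
Start: joints at [1.072, 0.434, 0.025, 1.573, -0.012, 1.134, -0.075], TCP at [0.241, -0.577, 0.292] pointing down, gripper open.
Joint ranges: [-2.62, 2.62], [-0.44, 2.09], [-1.27, 1.32], [0.08, 2.57], [-1.32, 4.46], [0.12, 2], [-2.74, 2.74]. Speed limits (rad/s): [2.22, 2.22, 3.01, 3.01, 3.14, 3.14, 3.14].

## Interface

Orientations are given as a 3x3 rotation matrix whose columns are the frame's x, y, z axes.
In Python, from bench import status, viewer, close_job gives the robot as it stands.
- The arm moves only by the shell command python3 -m pendant 'ROWS' [FORCE]. ROWS is JSON, a list of rows, each an object of numbers: "tx", "ty", "tz": the shift along the tool's x, y, z normalised to -1 to 1, where 1 is 0.5 m; "ax", "ay", "az": the turn, a rotation vector about the tool's x, y, z normalised to -1 to 1, where 1 is 180 degrees; "claw": the opening, from -1 (shut) to 1 (fully open). In form: [{"tx": .., "ty": .., "tz": .., "ax": .., "ay": .., "az": .., "claw": ..}, ...]. A call has 1 to 8 rows; each row is the pose to reach, as a shift and turn from the pose commanded when the call began, along the tool's axes at that moment, turning the shorter way round; what a row does not reach only later rows make up. A row lasts 1/8 s, in which the tool goes at most 62.5 mm and 10.7 degrees, less where a joint would pass 70% of its speed; a pose out of reach is approached as far as the arm can. A call with a number of a shift or a turn outside -1 to 1 is refused whole. A call with a gripper value outside its range is refused whole. The fingers move at their own pace and stop on an object; FORCE is the grip in N (left out, the last holds). Time passes only in rows, so rows that repeat a pose let the fingers close. It gives the time, the measured TCP pose, the force, the opening and the grip force at its end, in the units of the state.
- status.get_obs(): the state, without advancing time (a new reading comes with each control period).
- viewer.snapshot(name): name is "side" or "top"; returns a dict with "image" (420x560x3 uint8, red, green, blue), "camera_matrix" (3x3 intrinsics, pixels), "extrinsics" (4x4, takes a point from camera to world coordinates). Camera axes: x right, y down, z forward; pixel columns grow to the right and rows downward; lengths in m; the calibration is good to about 2 mm. A picture is of the moment at which its call begins. There is no depth.
- close_job(): hands the job in; it is judged then, once.
Trained networks look in a picture, given as the dict that the camera call returned (one of the last four; its "shot" number tells which), for a name from the list of things; names that differ only in an ending like _2 or _b are one class to them, and where a whole thing is asked for, a point or a joint stands for the part that bears it (a point fixed in the world has none). Each returns a list of dicts, best first, with "score" (0 to 1); they miss things now and then, are a little off and sometimes report something else, mostly with a low value. They report only what shows in the picture. A call takes as long as a camera call. They do not tell look-alikes from the thing itself.
- viewer.cut_out(target, picture): "pixels" (420x560 bool, what is visible of it).
- viewer.spot_point(target, picture): "xyz" ([x, y, z] in m, in world coordinates, good to about 4 mm: a listed point, or the origin of a listed thing).
The state is a dict: "time_s": time; "qpos": joint angles; "joint_vel": joint speeds; "joint_torque": joint torques, N m; "ee_pos": TCP position; "ee_rot": TCP orientation; "ft_force": force on the tool from outside, world axes, zero at the start; "ft_torque": the same for the moment, N m; "opening": finger opening in m; "gripper_force": force on a finger pad.
Only numpy, scipy, OpenCV 4.12 (cv2) and the standard library are available. Lean on these libraries where they do the work, as an engineer would, in place of code of your own. Each camera call takes 0.05 s, during which the arm holds its last target. There are 200 camera calls.

## Working session

There is one attempt and no reset: what is moved stays moved. The work goes in short steps, Python scripts to look and compute and a shell command to move; the robot and the scene stay as the last step left them, time stands still between calls to the robot, and variables do not carry over. Pictures are saved under pics/ and viewed, at most 14 in all, crops included, and the job is handed in when it is done.

```bash
mkdir -p pics; ls
cat > h.py <<'E'
import numpy as np, cv2, json
from bench import status, viewer, close_job
def snap(n,fn=None):
    s=viewer.snapshot(n)
    if fn: cv2.imwrite('pics/'+fn,cv2.cvtColor(s['image'],cv2.COLOR_RGB2BGR))
    return s
def proj(s,p):
    E=np.linalg.inv(s['extrinsics']); c=E[:3,:3]@np.array(p)+E[:3,3]; q=s['camera_matrix']@c; return (q[:2]/q[2]).round(0)
def ray(s,uv,z):
    "world point on plane z at pixel uv"
    E=np.array(s['extrinsics']); d=E[:3,:3]@np.linalg.inv(s['camera_matrix'])@np.array([uv[0],uv[1],1]); o=E[:3,3]
    return o+d*(z-o[2])/d[2]
def rel(p):
    "shift in tool axes, normalised, from current TCP to TCP target p"
    o=status.get_obs(); return (np.array(o['ee_rot']).T@(np.array(p)-o['ee_pos'])/0.5).round(4)
E
python3 - <<'E'
from h import *
o=status.get_obs(); print(o['time_s'],np.round(o['ee_pos'],4),np.round(o['ee_rot'],3).tolist(),o['opening'])
for n in('top','side'):
    s=snap(n,n+'0.png'); print(n, np.round(s['extrinsics'],2).tolist())
    for t in 'load_pan_floor goods_pan_floor jam spice_red spice_green bottle_white candle_center mat_top board_center mug bell tin_a_center bottle_a_center'.split():
        print(t,[(np.round(d['xyz'],3).tolist(),round(d['score'],2),proj(s,d['xyz']).tolist()) for d in viewer.spot_point(t,s) if d['score']>.2])
E
```

```text
pics
0.0 [ 0.2408 -0.5763  0.2914] [[0.923, 0.385, -0.001], [0.385, -0.923, 0.001], [-0.0, -0.002, -1.0]] 0.09209685693768897
top [[-0.4, -0.84, 0.37, -0.12], [-0.92, 0.36, -0.17, 0.19], [0.01, -0.41, -0.91, 1.54], [0.0, 0.0, 0.0, 1.0]]
load_pan_floor [([0.459, 0.07, 0.09], 0.58, [233.0, 235.0]), ([0.512, -0.385, 0.046], 0.49, [346.0, 181.0])]
goods_pan_floor [([0.436, 0.34, 0.061], 0.58, [160.0, 275.0])]
jam [([0.441, 0.294, 0.059], 0.96, [173.0, 268.0])]
spice_red [([0.43, 0.388, 0.062], 0.36, [146.0, 282.0])]
spice_green [([0.459, 0.36, 0.059], 0.67, [152.0, 271.0]), ([0.502, -0.479, 0.043], 0.57, [370.0, 174.0])]
bottle_white []
candle_center [([0.453, 0.023, 0.095], 0.43, [247.0, 231.0])]
mat_top [([0.412, -0.144, 0.007], 0.7, [296.0, 232.0])]
board_center [([0.55, -0.155, 0.027], 0.94, [283.0, 197.0])]
mug [([0.49, 0.465, -0.002], 0.78, [123.0, 280.0]), ([0.502, -0.478, 0.046], 0.63, [370.0, 174.0])]
bell [([0.422, 0.447, -0.001], 0.42, [134.0, 296.0])]
tin_a_center [([0.403, -0.26, 0.038], 0.8, [328.0, 219.0])]
bottle_a_center [([0.434, -0.362, 0.044], 0.6, [350.0, 201.0])]
si
[... 271 characters left out ...]
252.0, 184.0])]
spice_red [([0.439, 0.3, 0.06], 0.56, [252.0, 184.0])]
spice_green [([0.398, -0.261, 0.039], 0.41, [287.0, 239.0])]
bottle_white [([0.442, 0.302, 0.056], 0.62, [252.0, 184.0]), ([0.433, 0.395, 0.054], 0.37, [245.0, 178.0])]
candle_center []
mat_top [([0.416, -0.145, 0.009], 0.57, [280.0, 232.0])]
board_center [([0.551, -0.156, 0.028], 0.66, [309.0, 225.0])]
mug []
bell [([0.42, 0.446, 0.002], 0.6, [240.0, 184.0]), ([0.438, 0.3, 0.057], 0.48, [252.0, 184.0]), ([0.509, -0.383, 0.041], 0.32, [323.0, 247.0])]
tin_a_center [([0.398, -0.261, 0.041], 0.53, [287.0, 239.0])]
bottle_a_center [([0.433, -0.357, 0.041], 0.62, [304.0, 248.0]), ([0.419, 0.444, 0.003], 0.33, [240.0, 184.0])]
```

View images.

Run:
```python
import cv2
a=cv2.imread('pics/top0.png');cv2.imwrite('pics/top0c.png',cv2.resize(a[120:330,90:420],(800,509),interpolation=cv2.INTER_CUBIC))
a=cv2.imread('pics/side0.png');cv2.imwrite('pics/side0c.png',cv2.resize(a[100:290,200:420],(690,596),interpolation=cv2.INTER_CUBIC))
```

```text
(no output)
```

View pics/top0c.png

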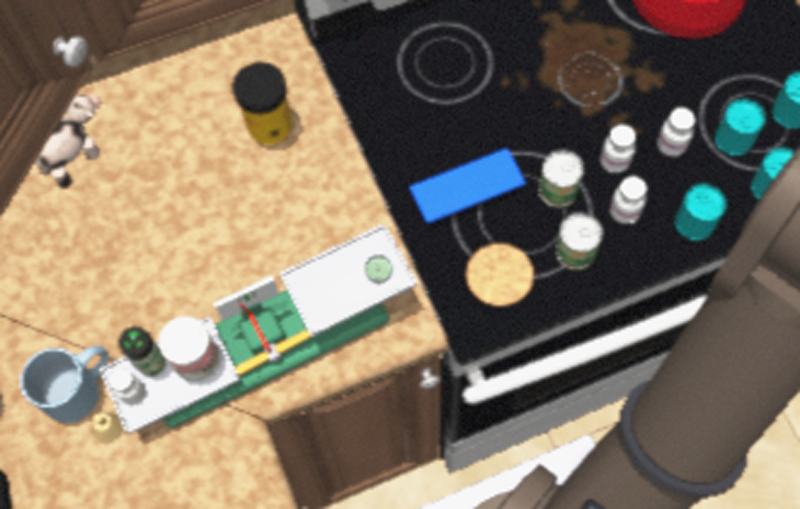

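View pics/side0c.png

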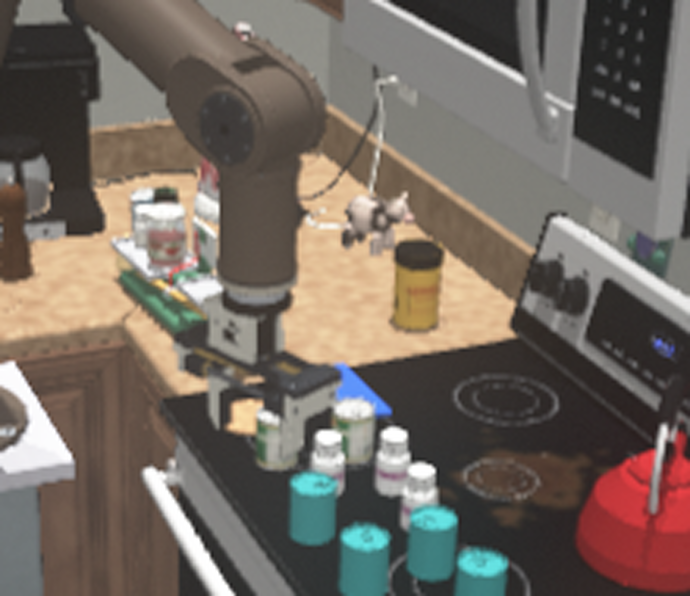

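```bash
cat >> h.py <<'E'
def fits(s,t,n=6):
    for d in viewer.spot_point(t,s)[:n]: print(s['shot'],t,np.round(d['xyz'],3).tolist(),round(d['score'],2),proj(s,d['xyz']).tolist())
def masks(s,t,n=6):
    for d in viewer.cut_out(t,s)[:n]:
        v,u=np.nonzero(d['pixels'])
        if len(u): print('mask',t,round(d['score'],2),len(u),[u.min(),u.max(),v.min(),v.max()],[round(u.mean()),round(v.mean())])
def boardfit(s,z=.028):
    for d in viewer.cut_out('board_center',s)[:1]:
        m=d['pixels'].astype(np.uint8); hsv=cv2.cvtColor(s['image'],cv2.COLOR_RGB2HSV)
        v,u=np.nonzero(m); P=np.array([ray(s,(a,b),z)[:2] for a,b in zip(u,v)],np.float32)
        r=cv2.minAreaRect(P*1000); print('board',r)
E
python3 - <<'E'
from h import *
s=snap('top'); fits(s,'tin_a_center'); masks(s,'tin_a_center'); fits(s,'bottle_a_center');masks(s,'bottle_a_center'); boardfit(s)
masks(s,'bottle_white');fits(s,'candle_center');masks(s,'candle_center');masks(s,'load_pan_floor')
a=s['image'][150:230,280:430,::-1]; cv2.imwrite('pics/crop1.png',cv2.resize(a,None,fx=5,fy=5,interpolation=cv2.INTER_CUBIC))
E
```

```text
3 tin_a_center [0.401, -0.258, 0.037] 0.52 [328.0, 220.0]
mask tin_a_center 0.75 314 [np.int64(319), np.int64(336), np.int64(208), np.int64(230)] [328, 219]
3 bottle_a_center [0.433, -0.357, 0.044] 0.7 [349.0, 202.0]
3 bottle_a_center [0.489, 0.463, -0.002] 0.67 [124.0, 280.0]
3 bottle_a_center [0.405, -0.258, 0.036] 0.16 [327.0, 219.0]
mask bottle_a_center 0.72 227 [np.int64(341), np.int64(355), np.int64(193), np.int64(212)] [348, 203]
mask bottle_white 0.65 152 [np.int64(135), np.int64(149), np.int64(273), np.int64(286)] [142, 280]
3 candle_center [0.453, 0.026, 0.097] 0.49 [246.0, 231.0]
mask candle_center 0.46 121 [np.int64(240), np.int64(251), np.int64(225), np.int64(236)] [246, 231]
mask candle_center 0.33 315 [np.int64(319), np.int64(336), np.int64(208), np.int64(230)] [328, 219]
mask load_pan_floor 0.73 1291 [np.int64(206), np.int64(260), np.int64(214), np.int64(257)] [232, 235]
```

View pics/crop1.png

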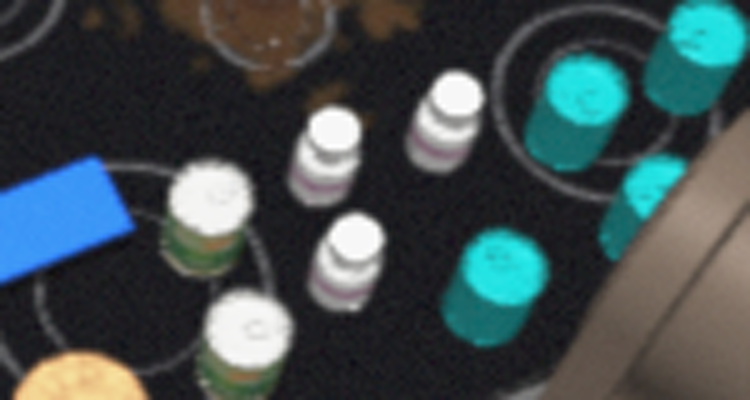

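The green tins are those with white lids and green labels, at full-image (328,219) and (321,194). The four turquoise plain cylinders at about (395,173), (418,160), (409,191) and (379,207) are look-alikes, and I'll leave them alone. The purple-banded bottles are at (346,181), (369,175) and (349,203). The first parcel shows a jam jar, a black-capped jar and a white bottle, so 800 g. That suggests three bottles.

```bash
cat >> h.py <<'E'
def tops(s,items):
    "refine white disc tops: items name->(u,v,z,r px)"
    hsv=cv2.cvtColor(s['image'],cv2.COLOR_RGB2HSV); out={}
    for k,(u,v,z,r) in items.items():
        m=((hsv[...,2]>190)&(hsv[...,1]<60)).astype(np.uint8); d=np.zeros_like(m); cv2.circle(d,(int(round(u)),int(round(v))),r,1,-1)
        b,a=np.nonzero(m*d); uv=(a.mean(),b.mean()); out[k]=ray(s,uv,z); print(k,np.round(uv,1),len(a),out[k].round(4))
    return out
def blue(s,z,roi=None):
    hsv=cv2.cvtColor(s['image'],cv2.COLOR_RGB2HSV); m=((abs(hsv[...,0].astype(int)-108)<10)&(hsv[...,1]>170)&(hsv[...,2]>150)).astype(np.uint8)
    n,l,st,c=cv2.connectedComponentsWithStats(m); i=1+st[1:,4].argmax(); v,u=np.nonzero(l==i)
    P=np.array([ray(s,(a,b),z)[:2]*1000 for a,b in zip(u,v)],np.float32); r=cv2.minAreaRect(P); M=P.mean(0); w=np.linalg.eigh(np.cov(P.T))[1][:,1]
    print('board',c[i].round(1),'mean mm',M.round(1),'rect',np.round(r[0],1),np.round(r[1],1),'long axis',w.round(3))
def opening(): return status.get_obs()['opening']
E
python3 - <<'E'
from h import *
s=snap('top')
tops(s,dict(t1=(329.6,216,.075,8),t2=(322,189.6,.075,8),b1=(347,176,.084,5),b2=(371.4,168.8,.084,5),b3=(351.4,197.6,.084,5)))
blue(s,.028); blue(snap('side'),.028)
print(ray(s,(246,230.5),.106))
for c,r in viewer.cut_out('load_pan_floor',s)[:1] and [(0,viewer.cut_out('load_pan_floor',s)[0])]:
    v,u=np.nonzero(r['pixels']);P=np.array([ray(s,(a,b),.093)[:2]*1000 for a,b in zip(u,v)],np.float32);print(cv2.minAreaRect(P))
E
```

```text
t1 [329.4 215.8] 169 [ 0.3998 -0.2601  0.075 ]
t2 [321.8 189.5] 161 [ 0.5014 -0.2803  0.075 ]
b1 [346.7 175.5] 65 [ 0.513  -0.3835  0.084 ]
b2 [371.1 168.6] 62 [ 0.5036 -0.477   0.084 ]
b3 [350.9 197.3] 66 [ 0.4304 -0.3575  0.084 ]
board [282.1 196. ] mean mm [ 554.4 -152.3] rect [ 554.7 -153.1] [ 65.8 161.4] long axis [-0.007  1.   ]Traceback (most recent call last):
  File "<stdin>", line 4, in <module>
  File "h.py", line 36, in blue
    n,l,st,c=cv2.connectedComponentsWithStats(m); i=1+st[1:,4].argmax(); v,u=np.nonzero(l==i)
                                                      ~~~~~~~~~~~~~~~^^
ValueError: attempt to get argmax of an empty sequence
```

```bash
python3 -c "
from h import *
print(rel([.453,.0245,.26]))"; python3 -m pendant 2>&1 | head -5
```

```text
[ 0.8548 -0.946   0.0644]
invalid input
```

```bash
python3 -m pendant '[{"tx":0.855,"ty":-0.946,"tz":0.064,"az":-0.2,"claw":1},{"tx":0.855,"ty":-0.946,"tz":0.064,"az":-0.2,"claw":1},{"tx":0.855,"ty":-0.946,"tz":0.064,"az":-0.2,"claw":1},{"tx":0.855,"ty":-0.946,"tz":0.064,"az":-0.2,"claw":1},{"tx":0.855,"ty":-0.946,"tz":0.064,"az":-0.2,"claw":1},{"tx":0.855,"ty":-0.946,"tz":0.064,"az":-0.2,"claw":1},{"tx":0.855,"ty":-0.946,"tz":0.064,"az":-0.2,"claw":0},{"tx":0.855,"ty":-0.946,"tz":0.064,"az":-0.2,"claw":0}]' 20
cat >> h.py <<'E'
def go(p,yd=None):
    "print row numbers to TCP target p with tool y at world yaw yd deg, tool down"
    from scipy.spatial.transform import Rotation as R
    o=status.get_obs(); r=np.array(o['ee_rot']); out=rel(p); v=np.zeros(3)
    cur=np.degrees(np.arctan2(r[1,1],r[0,1]))
    if yd is not None:
        yd=cur+(yd-cur+90)%180-90
        a=np.radians(yd); y=np.array([np.cos(a),np.sin(a),0]); z=np.array([0,0,-1.]); T=np.column_stack([np.cross(y,z),y,z])
        v=R.from_matrix(r.T@T).as_rotvec()/np.pi
    print('t',round(o['time_s'],2),'pos',np.round(o['ee_pos'],4),'yaw',cur.round(1),'open',round(o['opening'],4),'grip',o['gripper_force'],'q7',round(o['qpos'][6],2),'| t',out,'a',v.round(4))
E
python3 -c "
from h import *
go([.453,.0245,.26],-31.3)"
```

```text
t 2.0 pos [ 0.241  -0.5767  0.2922] yaw -67.3 open 0.0917 grip 0.0 q7 -0.08 | t [ 0.8548 -0.946   0.0644] a [ 0.      0.     -0.2001]invalid input at $[0]: expected keys tx, ty, tz, ax, ay, az, claw
```

```bash
python3 -m pendant '[{"tx":0.855,"ty":-0.946,"tz":0.064,"ax":0,"ay":0,"az":-0.2,"claw":1},{"tx":0.855,"ty":-0.946,"tz":0.064,"ax":0,"ay":0,"az":-0.2,"claw":1},{"tx":0.855,"ty":-0.946,"tz":0.064,"ax":0,"ay":0,"az":-0.2,"claw":1},{"tx":0.855,"ty":-0.946,"tz":0.064,"ax":0,"ay":0,"az":-0.2,"claw":1},{"tx":0.855,"ty":-0.946,"tz":0.064,"ax":0,"ay":0,"az":-0.2,"claw":1},{"tx":0.855,"ty":-0.946,"tz":0.064,"ax":0,"ay":0,"az":-0.2,"claw":1},{"tx":0.855,"ty":-0.946,"tz":0.064,"ax":0,"ay":0,"az":-0.2,"claw":0},{"tx":0.855,"ty":-0.946,"tz":0.064,"ax":0,"ay":0,"az":-0.2,"claw":0}]' 20
python3 -c "
from h import *
go([.453,.0245,.24],-31.3)"
```

```text
time_s: 3.0
ee_pos: [0.4076, -0.104, 0.2675]
ee_rot: [[0.52, 0.854, 0.001], [0.854, -0.52, -0.001], [0.0, 0.001, -1.0]]
ft_force: [1.2, -0.5, -0.1]
opening: 0.0763
gripper_force: 0.0
t 3.0 pos [ 0.4076 -0.104   0.2675] yaw -31.4 open 0.0763 grip 0.0 q7 -0.51 | t [ 0.2667 -0.0563  0.055 ] a [ 0.0004 -0.     -0.0003]
```

```bash
python3 -m pendant '[{"tx":0.27,"ty":-0.056,"tz":0.04,"ax":0,"ay":0,"az":0,"claw":0},{"tx":0.27,"ty":-0.056,"tz":0.055,"ax":0,"ay":0,"az":0,"claw":0},{"tx":0.27,"ty":-0.056,"tz":0.055,"ax":0,"ay":0,"az":0,"claw":0},{"tx":0.27,"ty":-0.056,"tz":0.055,"ax":0,"ay":0,"az":0,"claw":0},{"tx":0.27,"ty":-0.056,"tz":0.055,"ax":0,"ay":0,"az":0,"claw":0}]' 20
python3 -c "
from h import *
s=snap('top','a1.png');fits(s,'candle_center');s=snap('side','a2.png');fits(s,'candle_center')
go([.453,.0245,.164],-31.3)"
```

```text
time_s: 3.62
ee_pos: [0.4532, 0.0229, 0.2398]
ee_rot: [[0.521, 0.854, -0.0], [0.854, -0.521, -0.001], [-0.001, 0.0, -1.0]]
ft_force: [-0.3, -0.9, 0.1]
opening: 0.046
gripper_force: 0.0
7 candle_center [0.452, 0.026, 0.096] 0.39 [274.0, 198.0]
t 3.83 pos [0.4533 0.023  0.2399] yaw -31.4 open 0.0461 grip 0.0 q7 -0.88 | t [ 0.0023 -0.0022  0.1518] a [ 0.0002  0.0001 -0.0008]
```

```bash
python3 -m pendant '[{"tx":0.003,"ty":-0.002,"tz":0.08,"ax":0,"ay":0,"az":0,"claw":0},{"tx":0.003,"ty":-0.002,"tz":0.13,"ax":0,"ay":0,"az":0,"claw":0},{"tx":0.003,"ty":-0.002,"tz":0.152,"ax":0,"ay":0,"az":0,"claw":0},{"tx":0.003,"ty":-0.002,"tz":0.152,"ax":0,"ay":0,"az":0,"claw":0},{"tx":0.003,"ty":-0.002,"tz":0.152,"ax":0,"ay":0,"az":0,"claw":-0.5},{"tx":0.003,"ty":-0.002,"tz":0.152,"ax":0,"ay":0,"az":0,"claw":-0.5},{"tx":0.003,"ty":-0.002,"tz":0.152,"ax":0,"ay":0,"az":0,"claw":-0.5}]' 15
python3 -c "
from h import *
s=snap('top','a1.png');go([.453,.0245,.164],-31.3)"
```

```text
time_s: 4.7
ee_pos: [0.4539, 0.026, 0.1644]
ee_rot: [[0.52, 0.854, 0.002], [0.854, -0.52, 0.0], [0.001, 0.001, -1.0]]
ft_force: [-0.9, 0.5, 5.6]
opening: 0.0361
gripper_force: 15.0
t 4.75 pos [0.4539 0.026  0.1644] yaw -31.3 open 0.0365 grip 15.00721666496247 q7 -0.97 | t [-0.0034  0.      0.0007] a [ 0.0004 -0.0003 -0.0002]
```

```bash
python3 -m pendant '[{"tx":0,"ty":0,"tz":-0.03,"ax":0,"ay":0,"az":0,"claw":-0.5},{"tx":0,"ty":0,"tz":-0.1,"ax":0,"ay":0,"az":0,"claw":-0.5},{"tx":0,"ty":0,"tz":-0.14,"ax":0,"ay":0,"az":0,"claw":-0.5},{"tx":0,"ty":0,"tz":-0.14,"ax":0,"ay":0,"az":0,"claw":-0.5}]' 15
python3 -c "
from h import *
s=snap('top','a2.png');fits(s,'candle_center');go([.413,-.1445,.16],-31.3)
a=s['image'][150:290,200:360,::-1]; cv2.imwrite('pics/c2.png',cv2.resize(a,None,fx=4,fy=4,interpolation=cv2.INTER_CUBIC))"
```

```text
time_s: 5.25
ee_pos: [0.4541, 0.0261, 0.2355]
ee_rot: [[0.52, 0.854, 0.003], [0.854, -0.52, 0.0], [0.002, 0.003, -1.0]]
ft_force: [-0.7, 0.3, -0.5]
opening: 0.0364
gripper_force: 15.0
9 candle_center [0.458, 0.069, 0.092] 0.5 [234.0, 235.0]
t 5.35 pos [0.453  0.0258 0.2336] yaw -31.3 open 0.0366 grip 14.999717976897955 q7 -0.89 | t [-0.3325  0.1087  0.1473] a [ 0.      0.0001 -0.0002]
```

View pics/c2.png

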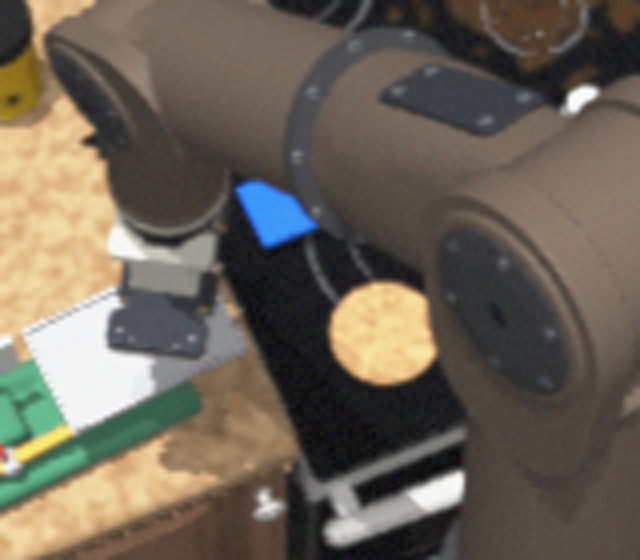

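The tea light is gone from the pan and held in the gripper. The mat is clear at crop (385,333). Moving to the mat.

```bash
python3 -m pendant '[{"tx":-0.332,"ty":0.109,"tz":0,"ax":0,"ay":0,"az":0,"claw":-0.5},{"tx":-0.332,"ty":0.109,"tz":0,"ax":0,"ay":0,"az":0,"claw":-0.5},{"tx":-0.332,"ty":0.109,"tz":0.15,"ax":0,"ay":0,"az":0,"claw":-0.5},{"tx":-0.332,"ty":0.109,"tz":0.15,"ax":0,"ay":0,"az":0,"claw":-0.5},{"tx":-0.332,"ty":0.109,"tz":0.15,"ax":0,"ay":0,"az":0,"claw":-0.5}]' 15
python3 -c "
from h import *
go([.413,-.1445,.086],-31.3)"
```

```text
time_s: 5.98
ee_pos: [0.4115, -0.1447, 0.1566]
ee_rot: [[0.522, 0.853, -0.005], [0.853, -0.522, 0.002], [-0.001, -0.005, -1.0]]
ft_force: [-0.0, 0.8, -0.2]
opening: 0.0365
gripper_force: 15.0
t 5.97 pos [ 0.4115 -0.1447  0.1566] yaw -31.4 open 0.0365 grip 14.999756393954158 q7 -0.54 | t [0.0022 0.003  0.1412] a [-0.0017  0.0005 -0.0008]
```

```bash
python3 -m pendant '[{"tx":0.002,"ty":0.003,"tz":0.08,"ax":0,"ay":0,"az":0,"claw":-0.5},{"tx":0.002,"ty":0.003,"tz":0.12,"ax":0,"ay":0,"az":0,"claw":-0.5},{"tx":0.002,"ty":0.003,"tz":0.142,"ax":0,"ay":0,"az":0,"claw":-0.5},{"tx":0.002,"ty":0.003,"tz":0.142,"ax":0,"ay":0,"az":0,"claw":-0.5}]' 15
python3 -c "
from h import *
go([.413,-.1445,.084],-31.3);print(status.get_obs()['ft_force'])"
```

```text
time_s: 6.48
ee_pos: [0.4157, -0.1435, 0.0878]
ee_rot: [[0.519, 0.855, -0.0], [0.855, -0.519, 0.0], [0.0, -0.0, -1.0]]
ft_force: [0.2, -0.2, -0.9]
opening: 0.0369
gripper_force: 15.0
t 6.47 pos [ 0.4157 -0.1435  0.0878] yaw -31.3 open 0.0369 grip 14.999713241122663 q7 -0.63 | t [-0.0045 -0.0035  0.0076] a [-0.0001 -0.      0.0002]
[ 0.15406848 -0.15749064 -0.87077197]
```

```bash
python3 -m pendant '[{"tx":0,"ty":0,"tz":0.008,"ax":0,"ay":0,"az":0,"claw":-0.5},{"tx":0,"ty":0,"tz":0.01,"ax":0,"ay":0,"az":0,"claw":-0.5},{"tx":0,"ty":0,"tz":0.01,"ax":0,"ay":0,"az":0,"claw":0.2},{"tx":0,"ty":0,"tz":0.01,"ax":0,"ay":0,"az":0,"claw":0.2},{"tx":0,"ty":0,"tz":-0.1,"ax":0,"ay":0,"az":0,"claw":0.5},{"tx":0,"ty":0,"tz":-0.25,"ax":0,"ay":0,"az":0,"claw":1},{"tx":0,"ty":0,"tz":-0.3,"ax":0,"ay":0,"az":0,"claw":1}]' 15
python3 -c "
from h import *
s=snap('top','a3.png');fits(s,'candle_center');s=snap('side','a4.png');fits(s,'candle_center');
a=s['image'][180:300,230:350,::-1]; cv2.imwrite('pics/c3.png',cv2.resize(a,None,fx=4,fy=4,interpolation=cv2.INTER_CUBIC))
go([.400,-.26,.16],4.7)"
```

```text
time_s: 7.35
ee_pos: [0.4159, -0.1441, 0.2406]
ee_rot: [[0.52, 0.854, 0.003], [0.854, -0.52, -0.001], [0.001, 0.003, -1.0]]
ft_force: [0.6, -0.9, -0.9]
opening: 0.0802
gripper_force: 0.0
10 candle_center [0.416, -0.149, 0.012] 0.56 [297.0, 231.0]
t 7.55 pos [ 0.4154 -0.1444  0.238 ] yaw -31.4 open 0.0912 grip 0.0 q7 -0.47 | t [-0.2134  0.0938  0.1562] a [ 5.000e-04  2.000e-04 -2.003e-01]
```

```bash
python3 -m pendant '[{"tx":-0.213,"ty":0.094,"tz":0.0,"ax":0,"ay":0,"az":-0.2,"claw":0.65},{"tx":-0.213,"ty":0.094,"tz":0.05,"ax":0,"ay":0,"az":-0.2,"claw":0.65},{"tx":-0.213,"ty":0.094,"tz":0.1,"ax":0,"ay":0,"az":-0.2,"claw":0.65},{"tx":-0.213,"ty":0.094,"tz":0.13,"ax":0,"ay":0,"az":-0.2,"claw":0.65},{"tx":-0.213,"ty":0.094,"tz":0.13,"ax":0,"ay":0,"az":-0.2,"claw":0.65},{"tx":-0.213,"ty":0.094,"tz":0.13,"ax":0,"ay":0,"az":-0.2,"claw":0.65}]' 15
python3 -c "
from h import *
go([.400,-.26,.097],4.7)"
```

```text
time_s: 8.3
ee_pos: [0.4001, -0.2592, 0.1724]
ee_rot: [[-0.08, 0.997, -0.001], [0.997, 0.08, 0.001], [0.001, -0.001, -1.0]]
ft_force: [-0.3, 0.6, 0.2]
opening: 0.0758
gripper_force: 0.0
t 8.3 pos [ 0.4001 -0.2592  0.1724] yaw 4.6 open 0.0758 grip 0.0 q7 0.3 | t [-0.0016 -0.0002  0.1509] a [-0.0002 -0.0002 -0.0007]
```

```bash
python3 -m pendant '[{"tx":-0.002,"ty":0,"tz":0.08,"ax":0,"ay":0,"az":0,"claw":0.65},{"tx":-0.002,"ty":0,"tz":0.15,"ax":0,"ay":0,"az":0,"claw":0.65},{"tx":-0.002,"ty":0,"tz":0.15,"ax":0,"ay":0,"az":0,"claw":0.65},{"tx":-0.002,"ty":0,"tz":0.15,"ax":0,"ay":0,"az":0,"claw":-0.2},{"tx":-0.002,"ty":0,"tz":0.15,"ax":0,"ay":0,"az":0,"claw":-0.2},{"tx":-0.002,"ty":0,"tz":0.15,"ax":0,"ay":0,"az":0,"claw":-0.2},{"tx":-0.002,"ty":0,"tz":0.0,"ax":0,"ay":0,"az":0,"claw":-0.2},{"tx":-0.002,"ty":0,"tz":-0.15,"ax":0,"ay":0,"az":0,"claw":-0.2}]' 40
python3 -c "
from h import *
s=snap('top');fits(s,'candle_center');fits(s,'load_pan_floor')
go([.459+.0025,.071-.031,.25],4.7)"
```

```text
time_s: 9.3
ee_pos: [0.3997, -0.2602, 0.2242]
ee_rot: [[-0.082, 0.997, -0.001], [0.997, 0.082, 0.001], [0.001, -0.001, -1.0]]
ft_force: [1.3, -1.5, -2.2]
opening: 0.0568
gripper_force: 40.0
12 candle_center [0.416, -0.148, 0.012] 0.64 [297.0, 231.0]
12 load_pan_floor [0.461, 0.072, 0.092] 0.56 [233.0, 234.0]
t 9.45 pos [ 0.4017 -0.2614  0.2262] yaw 4.6 open 0.0566 grip 39.99923586845398 q7 0.34 | t [ 0.5909  0.1682 -0.0494] a [ 0.0017  0.0015 -0.0004]
```

```bash
python3 -m pendant '[{"tx":0.591,"ty":0.168,"tz":-0.1,"ax":0,"ay":0,"az":0,"claw":-0.2},{"tx":0.591,"ty":0.168,"tz":-0.1,"ax":0,"ay":0,"az":0,"claw":-0.2},{"tx":0.591,"ty":0.168,"tz":-0.1,"ax":0,"ay":0,"az":0,"claw":-0.2},{"tx":0.591,"ty":0.168,"tz":-0.1,"ax":0,"ay":0,"az":0,"claw":-0.2},{"tx":0.591,"ty":0.168,"tz":-0.05,"ax":0,"ay":0,"az":0,"claw":-0.2},{"tx":0.591,"ty":0.168,"tz":-0.05,"ax":0,"ay":0,"az":0,"claw":-0.2},{"tx":0.591,"ty":0.168,"tz":-0.05,"ax":0,"ay":0,"az":0,"claw":-0.2}]' 40
python3 -c "
from h import *
go([.462,.0405,.187],4.7)"
```

```text
time_s: 10.32
ee_pos: [0.459, 0.0404, 0.2466]
ee_rot: [[-0.082, 0.997, -0.002], [0.997, 0.082, -0.001], [-0.0, -0.003, -1.0]]
ft_force: [0.5, -0.7, -1.4]
opening: 0.057
gripper_force: 40.0
t 10.32 pos [0.459  0.0404 0.2466] yaw 4.7 open 0.057 grip 39.99918758869171 q7 -0.35 | t [-0.0002  0.0062  0.1192] a [-0.0008  0.0001  0.0001]
```

```bash
python3 -m pendant '[{"tx":0,"ty":0.006,"tz":0.08,"ax":0,"ay":0,"az":0,"claw":-0.2},{"tx":0,"ty":0.006,"tz":0.112,"ax":0,"ay":0,"az":0,"claw":-0.2},{"tx":0,"ty":0.006,"tz":0.12,"ax":0,"ay":0,"az":0,"claw":-0.2},{"tx":0,"ty":0.006,"tz":0.12,"ax":0,"ay":0,"az":0,"claw":-0.2}]' 40
python3 -c "
from h import *
go([.462,.0405,.187],4.7);print(status.get_obs()['ft_force'])"
```

```text
time_s: 10.82
ee_pos: [0.4628, 0.0404, 0.1881]
ee_rot: [[-0.081, 0.997, -0.0], [0.997, 0.081, -0.0], [-0.0, -0.0, -1.0]]
ft_force: [0.4, -0.9, -1.0]
opening: 0.0567
gripper_force: 40.0
t 10.82 pos [0.4628 0.0404 0.1881] yaw 4.6 open 0.0567 grip 39.999369978904724 q7 -0.43 | t [ 0.0002 -0.0016  0.0022] a [-0.0001  0.0002 -0.0004]
[ 0.4030317  -0.89929769 -0.99273764]
```

Lower a bit more and release, then lift and go to tin 2 at (0.501,-0.280).

```bash
python3 -m pendant '[{"tx":0,"ty":-0.002,"tz":0.006,"ax":0,"ay":0,"az":0,"claw":-0.2},{"tx":0,"ty":-0.002,"tz":0.008,"ax":0,"ay":0,"az":0,"claw":-0.2},{"tx":0,"ty":-0.002,"tz":0.008,"ax":0,"ay":0,"az":0,"claw":0.5},{"tx":0,"ty":-0.002,"tz":0.008,"ax":0,"ay":0,"az":0,"claw":0.5},{"tx":0,"ty":-0.002,"tz":0.008,"ax":0,"ay":0,"az":0,"claw":0.65},{"tx":0,"ty":-0.002,"tz":-0.1,"ax":0,"ay":0,"az":0,"claw":0.65},{"tx":0,"ty":-0.002,"tz":-0.2,"ax":0,"ay":0,"az":0,"claw":0.65}]' 40
python3 -c "
from h import *
go([.501,-.2803,.2],4.7);print(status.get_obs()['ft_force'])"
```

```text
time_s: 11.7
ee_pos: [0.4614, 0.0412, 0.2887]
ee_rot: [[-0.082, 0.997, -0.002], [0.997, 0.082, 0.001], [0.001, -0.001, -1.0]]
ft_force: [0.7, -0.8, -0.5]
opening: 0.0759
gripper_force: 0.0
t 11.7 pos [0.4614 0.0412 0.2887] yaw 4.7 open 0.0759 grip 0.0 q7 -0.31 | t [-0.6474  0.0264  0.1769] a [-0.0005 -0.0002  0.0001]
[ 0.70340885 -0.77472542 -0.52586223]
```

```bash
python3 -m pendant '[{"tx":-0.647,"ty":0.026,"tz":0,"ax":0,"ay":0,"az":0,"claw":0.65},{"tx":-0.647,"ty":0.026,"tz":0,"ax":0,"ay":0,"az":0,"claw":0.65},{"tx":-0.647,"ty":0.026,"tz":0,"ax":0,"ay":0,"az":0,"claw":0.65},{"tx":-0.647,"ty":0.026,"tz":0,"ax":0,"ay":0,"az":0,"claw":0.65},{"tx":-0.647,"ty":0.026,"tz":0.17,"ax":0,"ay":0,"az":0,"claw":0.65},{"tx":-0.647,"ty":0.026,"tz":0.17,"ax":0,"ay":0,"az":0,"claw":0.65},{"tx":-0.647,"ty":0.026,"tz":0.17,"ax":0,"ay":0,"az":0,"claw":0.65},{"tx":-0.647,"ty":0.026,"tz":0.17,"ax":0,"ay":0,"az":0,"claw":0.65}]' 40
python3 -c "
from h import *
s=snap('top','t3.png')
a=s['image'][150:290,180:360,::-1]; cv2.imwrite('pics/c4.png',cv2.resize(a,None,fx=4,fy=4,interpolation=cv2.INTER_CUBIC))
fits(s,'tin_a_center');fits(s,'candle_center')
go([.501,-.2803,.097],4.7)"
```

```text
time_s: 12.7
ee_pos: [0.5015, -0.2794, 0.203]
ee_rot: [[-0.082, 0.997, 0.0], [0.997, 0.082, 0.001], [0.001, 0.0, -1.0]]
ft_force: [0.5, 0.1, -0.0]
opening: 0.0755
gripper_force: 0.0
13 tin_a_center [0.462, 0.045, 0.125] 0.66 [239.0, 227.0]
13 tin_a_center [0.419, -0.148, 0.015] 0.6 [297.0, 230.0]
13 tin_a_center [0.458, 0.364, 0.061] 0.58 [151.0, 272.0]
13 candle_center [0.417, -0.149, 0.015] 0.57 [297.0, 230.0]
t 12.85 pos [ 0.502  -0.2793  0.2041] yaw 4.8 open 0.0757 grip 0.0 q7 0.24 | t [-0.0017 -0.0026  0.2141] a [0.0006 0.0003 0.0004]
```

View pics/c4.png

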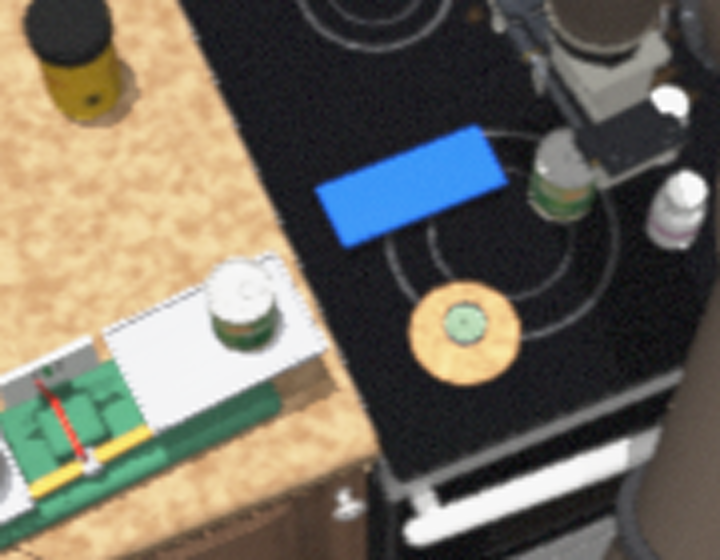

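Tin 1 stands in the pan (crop 243,305) and the tea light sits near the mat centre (465,322). Grasping tin 2.

```bash
python3 -m pendant '[{"tx":-0.002,"ty":-0.002,"tz":0.1,"ax":0,"ay":0,"az":0,"claw":0.65},{"tx":-0.002,"ty":-0.002,"tz":0.2,"ax":0,"ay":0,"az":0,"claw":0.65},{"tx":-0.002,"ty":-0.002,"tz":0.214,"ax":0,"ay":0,"az":0,"claw":0.65},{"tx":-0.002,"ty":-0.002,"tz":0.214,"ax":0,"ay":0,"az":0,"claw":-0.2},{"tx":-0.002,"ty":-0.002,"tz":0.214,"ax":0,"ay":0,"az":0,"claw":-0.2},{"tx":-0.002,"ty":-0.002,"tz":0.214,"ax":0,"ay":0,"az":0,"claw":-0.2},{"tx":-0.002,"ty":-0.002,"tz":0.1,"ax":0,"ay":0,"az":0,"claw":-0.2},{"tx":-0.002,"ty":-0.002,"tz":-0.05,"ax":0,"ay":0,"az":0,"claw":-0.2}]' 40
python3 -c "
from h import *
go([.457,.1025,.287],4.7)"
```

```text
time_s: 13.85
ee_pos: [0.4997, -0.2813, 0.2167]
ee_rot: [[-0.082, 0.997, -0.001], [0.997, 0.082, 0.001], [0.001, -0.001, -1.0]]
ft_force: [1.0, -1.6, -2.6]
opening: 0.057
gripper_force: 40.0
t 13.85 pos [ 0.4997 -0.2813  0.2167] yaw 4.7 open 0.057 grip 39.99924659729004 q7 0.25 | t [ 0.772  -0.0225 -0.1399] a [-0.0003 -0.0003 -0.0001]
```

```bash
python3 -m pendant '[{"tx":0.05,"ty":-0.022,"tz":-0.14,"ax":0,"ay":0,"az":0,"claw":-0.2},{"tx":0.772,"ty":-0.022,"tz":-0.14,"ax":0,"ay":0,"az":0,"claw":-0.2},{"tx":0.772,"ty":-0.022,"tz":-0.14,"ax":0,"ay":0,"az":0,"claw":-0.2},{"tx":0.772,"ty":-0.022,"tz":-0.14,"ax":0,"ay":0,"az":0,"claw":-0.2},{"tx":0.772,"ty":-0.022,"tz":-0.14,"ax":0,"ay":0,"az":0,"claw":-0.2},{"tx":0.772,"ty":-0.022,"tz":-0.14,"ax":0,"ay":0,"az":0,"claw":-0.2},{"tx":0.772,"ty":-0.022,"tz":-0.14,"ax":0,"ay":0,"az":0,"claw":-0.2},{"tx":0.772,"ty":-0.022,"tz":-0.14,"ax":0,"ay":0,"az":0,"claw":-0.2}]' 40
python3 -c "
from h import *
go([.457,.1025,.187],4.7)"
```

```text
time_s: 14.85
ee_pos: [0.4569, 0.1071, 0.2865]
ee_rot: [[-0.089, 0.996, 0.002], [0.996, 0.089, 0.002], [0.002, 0.002, -1.0]]
ft_force: [0.4, -0.4, -1.9]
opening: 0.057
gripper_force: 40.0
t 14.85 pos [0.4569 0.1071 0.2865] yaw 5.1 open 0.057 grip 39.999770522117615 q7 -0.46 | t [-0.0095 -0.001   0.199 ] a [ 0.0007 -0.0005  0.0023]
```

```bash
python3 -m pendant '[{"tx":0,"ty":0,"tz":0.02,"ax":0,"ay":0,"az":0,"claw":-0.2},{"tx":0,"ty":0,"tz":0.07,"ax":0,"ay":0,"az":0,"claw":-0.2}]' 40
python3 -c "
from h import *
go([.457,.1025,.187],4.7)"
```

```text
time_s: 15.1
ee_pos: [0.4586, 0.1007, 0.2501]
ee_rot: [[-0.079, 0.997, 0.002], [0.997, 0.079, -0.001], [-0.001, 0.002, -1.0]]
ft_force: [0.8, -0.8, -3.0]
opening: 0.0567
gripper_force: 40.0
t 15.1 pos [0.4586 0.1007 0.2501] yaw 4.5 open 0.0567 grip 39.998799562454224 q7 -0.5 | t [ 0.0039 -0.0032  0.1262] a [ 0.0007  0.0003 -0.001 ]
```

```bash
python3 -m pendant '[{"tx":0.002,"ty":-0.002,"tz":0.06,"ax":0,"ay":0,"az":0,"claw":-0.2},{"tx":0.002,"ty":-0.002,"tz":0.1,"ax":0,"ay":0,"az":0,"claw":-0.2},{"tx":0.002,"ty":-0.002,"tz":0.118,"ax":0,"ay":0,"az":0,"claw":-0.2},{"tx":0.002,"ty":-0.002,"tz":0.118,"ax":0,"ay":0,"az":0,"claw":-0.2}]' 40
python3 -c "
from h import *
go([.457,.1025,.185],4.7);print(status.get_obs()['ft_force'])"
```

```text
time_s: 15.6
ee_pos: [0.4567, 0.1022, 0.1908]
ee_rot: [[-0.08, 0.997, -0.001], [0.997, 0.08, -0.001], [-0.0, -0.001, -1.0]]
ft_force: [-0.5, -0.4, -0.8]
opening: 0.0565
gripper_force: 40.0
t 15.6 pos [0.4567 0.1022 0.1908] yaw 4.6 open 0.0565 grip 39.99922335147858 q7 -0.57 | t [0.0005 0.0007 0.0115] a [-0.0004  0.0001 -0.0006]
[-0.51515706 -0.37996325 -0.76871973]
```

```bash
python3 -m pendant '[{"tx":0,"ty":0.0,"tz":0.01,"ax":0,"ay":0,"az":0,"claw":-0.2},{"tx":0,"ty":0.0,"tz":0.013,"ax":0,"ay":0,"az":0,"claw":-0.2},{"tx":0,"ty":0.0,"tz":0.013,"ax":0,"ay":0,"az":0,"claw":0.5},{"tx":0,"ty":0.0,"tz":0.013,"ax":0,"ay":0,"az":0,"claw":0.65},{"tx":0,"ty":0,"tz":0.013,"ax":0,"ay":0,"az":0,"claw":0.65},{"tx":0,"ty":0,"tz":-0.1,"ax":0,"ay":0,"az":0,"claw":0.65},{"tx":0,"ty":0,"tz":-0.2,"ax":0,"ay":0,"az":0,"claw":1},{"tx":0,"ty":0,"tz":-0.2,"ax":0,"ay":0,"az":0,"claw":1}]' 40
python3 -c "
from h import *
go([.552,-.154,.16],.4);print(status.get_obs()['ft_force'])"
```

```text
time_s: 16.6
ee_pos: [0.4584, 0.1042, 0.2947]
ee_rot: [[-0.081, 0.997, 0.007], [0.997, 0.081, 0.001], [0.001, 0.007, -1.0]]
ft_force: [-0.5, 0.3, -1.1]
opening: 0.0894
gripper_force: 0.0
t 16.6 pos [0.4584 0.1042 0.2947] yaw 4.7 open 0.0894 grip 0.0 q7 -0.46 | t [-0.5301  0.1428  0.2701] a [ 0.0021 -0.0003  0.0237]
[-0.50550232  0.28550456 -1.14518046]
```

```bash
python3 -m pendant '[{"tx":-0.527,"ty":0.143,"tz":0,"ax":0,"ay":0,"az":0.024,"claw":1},{"tx":-0.527,"ty":0.143,"tz":0,"ax":0,"ay":0,"az":0.024,"claw":1},{"tx":-0.527,"ty":0.143,"tz":0,"ax":0,"ay":0,"az":0.024,"claw":1},{"tx":-0.527,"ty":0.143,"tz":0.15,"ax":0,"ay":0,"az":0.024,"claw":1},{"tx":-0.527,"ty":0.143,"tz":0.26,"ax":0,"ay":0,"az":0.024,"claw":1},{"tx":-0.527,"ty":0.143,"tz":0.26,"ax":0,"ay":0,"az":0.024,"claw":1},{"tx":-0.527,"ty":0.143,"tz":0.26,"ax":0,"ay":0,"az":0.024,"claw":1}]' 40
python3 -c "
from h import *
s=snap('top','t4.png');fits(s,'tin_a_center')
go([.552,-.154,.078],.4)
a=s['image'][170:290,180:340,::-1]; cv2.imwrite('pics/c5.png',cv2.resize(a,None,fx=4,fy=4,interpolation=cv2.INTER_CUBIC))"
```

```text
time_s: 17.48
ee_pos: [0.5475, -0.1543, 0.158]
ee_rot: [[-0.005, 1.0, -0.006], [1.0, 0.005, 0.001], [0.001, -0.006, -1.0]]
ft_force: [-0.6, 0.7, 1.1]
opening: 0.0923
gripper_force: 0.0
14 tin_a_center [0.466, 0.042, 0.126] 0.69 [240.0, 226.0]
t 17.57 pos [ 0.5496 -0.1526  0.1616] yaw 0.4 open 0.0923 grip 0.0 q7 -0.13 | t [-0.0029  0.0049  0.1672] a [-0.     -0.0002 -0.    ]
```

View pics/c5.png

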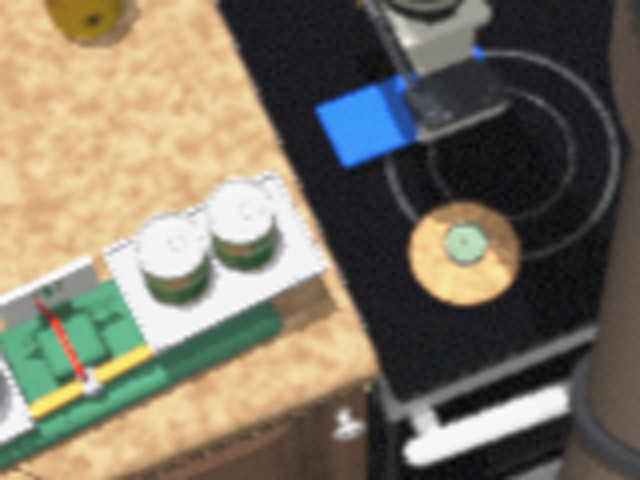

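Both tins stand side by side in the pan (crop 175,258 and 243,225). Grasping the board.

```bash
python3 -m pendant '[{"tx":-0.003,"ty":0.005,"tz":0.1,"ax":0,"ay":0,"az":0,"claw":1},{"tx":-0.003,"ty":0.005,"tz":0.15,"ax":0,"ay":0,"az":0,"claw":1},{"tx":-0.003,"ty":0.005,"tz":0.167,"ax":0,"ay":0,"az":0,"claw":1},{"tx":-0.003,"ty":0.005,"tz":0.167,"ax":0,"ay":0,"az":0,"claw":1},{"tx":-0.003,"ty":0.005,"tz":0.167,"ax":0,"ay":0,"az":0,"claw":0},{"tx":-0.003,"ty":0.005,"tz":0.167,"ax":0,"ay":0,"az":0,"claw":0},{"tx":-0.003,"ty":0.005,"tz":0.167,"ax":0,"ay":0,"az":0,"claw":0},{"tx":-0.003,"ty":0.005,"tz":0.167,"ax":0,"ay":0,"az":0,"claw":0}]' 40
python3 -c "
from h import *
go([.552,-.154,.29],.4)"
```

```text
time_s: 18.58
ee_pos: [0.5523, -0.1552, 0.0781]
ee_rot: [[-0.006, 1.0, 0.001], [1.0, 0.006, -0.0], [-0.0, 0.001, -1.0]]
ft_force: [-0.9, -0.1, 5.2]
opening: 0.0635
gripper_force: 40.0
t 18.57 pos [ 0.5523 -0.1552  0.0781] yaw 0.3 open 0.0635 grip 40.00113844871521 q7 -0.2 | t [ 2.300e-03 -3.000e-04 -4.237e-01] a [ 0.0002  0.0001 -0.0003]
```

```bash
python3 -m pendant '[{"tx":0,"ty":0,"tz":-0.05,"ax":0,"ay":0,"az":0,"claw":0},{"tx":0,"ty":0,"tz":-0.15,"ax":0,"ay":0,"az":0,"claw":0},{"tx":0,"ty":0,"tz":-0.27,"ax":0,"ay":0,"az":0,"claw":0},{"tx":0,"ty":0,"tz":-0.39,"ax":0,"ay":0,"az":0,"claw":0},{"tx":0,"ty":0,"tz":-0.43,"ax":0,"ay":0,"az":0,"claw":0},{"tx":0,"ty":0,"tz":-0.43,"ax":0,"ay":0,"az":0,"claw":0}]' 40
python3 -c "
from h import *
s=snap('top');tops(s,dict(t1=(180+243/4,170+208/4,.163,9),t2=(180+173/4,170+244/4,.163,9)));blue(s,.25)
go([.4595,.0715,.28],4.7)"
```

```text
time_s: 19.32
ee_pos: [0.5525, -0.1551, 0.294]
ee_rot: [[-0.006, 1.0, 0.003], [1.0, 0.006, -0.001], [-0.001, 0.003, -1.0]]
ft_force: [-0.4, 0.3, -0.9]
opening: 0.0635
gripper_force: 40.0
t1 [240.7 221.6] 235 [0.4633 0.0375 0.163 ]
t2 [222.6 230.4] 229 [0.4576 0.1017 0.163 ]
board [269.9 171.3] mean mm [ 550.7 -101.8] rect [ 550.3 -103.9] [64.2 65.9] long axis [-0.925  0.38 ]
t 19.38 pos [ 0.5517 -0.1551  0.2923] yaw 0.3 open 0.0632 grip 39.99980270862579 q7 -0.04 | t [ 0.4544 -0.1818  0.0245] a [-0.      0.0001 -0.0242]
```

```bash
python3 -m pendant '[{"tx":0.454,"ty":-0.182,"tz":0,"ax":0,"ay":0,"az":-0.024,"claw":0},{"tx":0.454,"ty":-0.182,"tz":0,"ax":0,"ay":0,"az":-0.024,"claw":0},{"tx":0.454,"ty":-0.182,"tz":0,"ax":0,"ay":0,"az":-0.024,"claw":0},{"tx":0.454,"ty":-0.182,"tz":0,"ax":0,"ay":0,"az":-0.024,"claw":0},{"tx":0.454,"ty":-0.182,"tz":0.04,"ax":0,"ay":0,"az":-0.024,"claw":0},{"tx":0.454,"ty":-0.182,"tz":0.08,"ax":0,"ay":0,"az":-0.024,"claw":0},{"tx":0.454,"ty":-0.182,"tz":0.08,"ax":0,"ay":0,"az":-0.024,"claw":0}]' 40
python3 -c "
from h import *
go([.460,.0715,.220],4.7)"
```

```text
time_s: 20.25
ee_pos: [0.4578, 0.0709, 0.2501]
ee_rot: [[-0.082, 0.997, -0.006], [0.997, 0.082, -0.001], [-0.0, -0.006, -1.0]]
ft_force: [-0.6, -0.2, -0.7]
opening: 0.0636
gripper_force: 40.0
t 20.25 pos [0.4578 0.0709 0.2501] yaw 4.7 open 0.0636 grip 39.99983310699463 q7 -0.43 | t [0.0009 0.0047 0.0602] a [-0.0018  0.      0.    ]
```

```bash
python3 -m pendant '[{"tx":0.001,"ty":0.004,"tz":0.03,"ax":0,"ay":0,"az":0,"claw":0},{"tx":0.001,"ty":0.004,"tz":0.05,"ax":0,"ay":0,"az":0,"claw":0},{"tx":0.001,"ty":0.004,"tz":0.056,"ax":0,"ay":0,"az":0,"claw":0},{"tx":0.001,"ty":0.004,"tz":0.056,"ax":0,"ay":0,"az":0,"claw":0},{"tx":0.001,"ty":0.004,"tz":0.056,"ax":0,"ay":0,"az":0,"claw":0}]' 40
python3 -c "
from h import *
go([.460,.0715,.220],4.7);print(status.get_obs()['ft_force'])"
```

```text
time_s: 20.88
ee_pos: [0.4618, 0.0721, 0.225]
ee_rot: [[-0.081, 0.997, 0.001], [0.997, 0.081, 0.0], [0.0, 0.001, -1.0]]
ft_force: [-1.0, -0.6, -0.7]
opening: 0.0636
gripper_force: 40.0
t 20.88 pos [0.4618 0.0721 0.225 ] yaw 4.7 open 0.0636 grip 39.99974191188812 q7 -0.46 | t [-0.001  -0.0036  0.01  ] a [ 0.0002 -0.     -0.0002]
[-0.99107322 -0.56259823 -0.71008156]
```

```bash
python3 -m pendant '[{"tx":-0.001,"ty":-0.003,"tz":0.006,"ax":0,"ay":0,"az":0,"claw":0},{"tx":-0.001,"ty":-0.003,"tz":0.011,"ax":0,"ay":0,"az":0,"claw":0},{"tx":-0.001,"ty":-0.003,"tz":0.011,"ax":0,"ay":0,"az":0,"claw":0},{"tx":-0.001,"ty":-0.003,"tz":0.011,"ax":0,"ay":0,"az":0,"claw":0.8},{"tx":-0.001,"ty":-0.003,"tz":0.011,"ax":0,"ay":0,"az":0,"claw":0.8},{"tx":-0.001,"ty":-0.003,"tz":-0.05,"ax":0,"ay":0,"az":0,"claw":0.8},{"tx":-0.001,"ty":-0.003,"tz":-0.15,"ax":0,"ay":0,"az":0,"claw":0.8},{"tx":-0.001,"ty":-0.003,"tz":-0.15,"ax":0,"ay":0,"az":0,"claw":0.6}]' 40
python3 -c "
from h import *
go([.4304,-.3575,.22],4.7);print(status.get_obs()['ft_force'])"
```

```text
time_s: 21.88
ee_pos: [0.4618, 0.0723, 0.303]
ee_rot: [[-0.081, 0.997, 0.006], [0.997, 0.081, 0.001], [0.0, 0.006, -1.0]]
ft_force: [0.4, -0.1, -0.8]
opening: 0.0767
gripper_force: 0.0
t 21.88 pos [0.4618 0.0723 0.303 ] yaw 4.7 open 0.0767 grip 0.0 q7 -0.38 | t [-0.8518 -0.1336  0.1648] a [ 0.002  -0.0001 -0.0002]
[ 0.39776043 -0.13722937 -0.78030603]
```

```bash
python3 -m pendant '[{"tx":-0.852,"ty":-0.134,"tz":0,"ax":0,"ay":0,"az":0,"claw":0.5},{"tx":-0.852,"ty":-0.134,"tz":0,"ax":0,"ay":0,"az":0,"claw":0.5},{"tx":-0.852,"ty":-0.134,"tz":0,"ax":0,"ay":0,"az":0,"claw":0.5},{"tx":-0.852,"ty":-0.134,"tz":0,"ax":0,"ay":0,"az":0,"claw":0.5},{"tx":-0.852,"ty":-0.134,"tz":0,"ax":0,"ay":0,"az":0,"claw":0.5},{"tx":-0.852,"ty":-0.134,"tz":0.1,"ax":0,"ay":0,"az":0,"claw":0.5},{"tx":-0.852,"ty":-0.134,"tz":0.18,"ax":0,"ay":0,"az":0,"claw":0.5},{"tx":-0.852,"ty":-0.134,"tz":0.18,"ax":0,"ay":0,"az":0,"claw":0.5}]' 40
python3 -c "
from h import *
s=snap('top','t5.png');blue(s,.173);fits(s,'load_pan_floor');fits(s,'candle_center')
go([.4304,-.3575,.092],4.7)
a=s['image'][170:320,110:310,::-1]; cv2.imwrite('pics/c6.png',cv2.resize(a,None,fx=4,fy=4,interpolation=cv2.INTER_CUBIC))"
```

```text
time_s: 22.88
ee_pos: [0.4258, -0.3605, 0.2064]
ee_rot: [[-0.078, 0.997, -0.004], [0.997, 0.078, 0.002], [0.002, -0.004, -1.0]]
ft_force: [0.9, 0.5, 0.2]
opening: 0.069
gripper_force: 0.0
board [230.9 226. ] mean mm [457.4  72.6] rect [457.7  70.7] [ 60.8 155.8] long axis [-0.076  0.997]
16 load_pan_floor [0.461, 0.069, 0.085] 0.62 [234.0, 235.0]
16 candle_center [0.415, -0.148, 0.013] 0.68 [297.0, 231.0]
t 23.02 pos [ 0.4279 -0.3578  0.2089] yaw 4.7 open 0.069 grip 0.0 q7 0.45 | t [-0.0004  0.0054  0.2338] a [-0.0004 -0.0007 -0.0002]
```

View pics/c6.png

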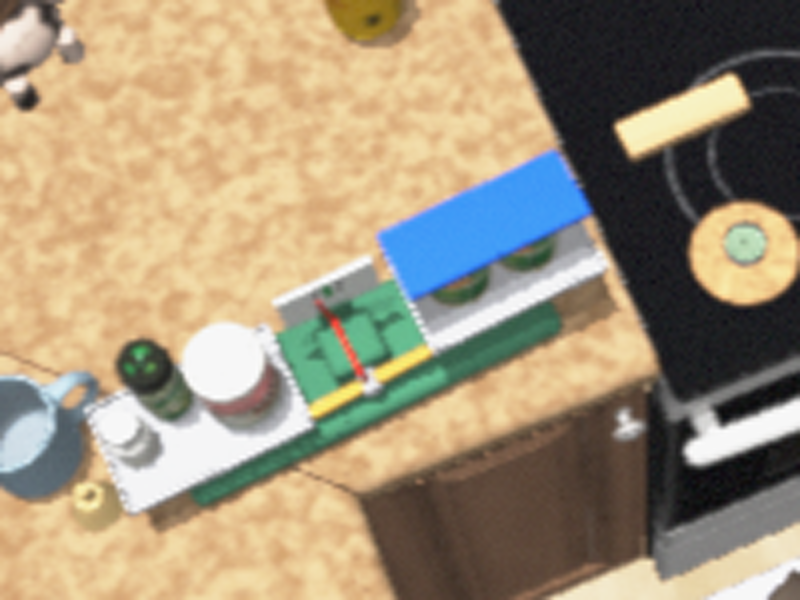

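The board lies flat on both tins, and the parcel and bystanders are undisturbed. Now the first bottle.

```bash
python3 -m pendant '[{"tx":0,"ty":0.005,"tz":0.1,"ax":0,"ay":0,"az":0,"claw":0.5},{"tx":0,"ty":0.005,"tz":0.2,"ax":0,"ay":0,"az":0,"claw":0.5},{"tx":0,"ty":0.005,"tz":0.234,"ax":0,"ay":0,"az":0,"claw":0.5},{"tx":0,"ty":0.005,"tz":0.234,"ax":0,"ay":0,"az":0,"claw":-0.4},{"tx":0,"ty":0.005,"tz":0.234,"ax":0,"ay":0,"az":0,"claw":-0.4},{"tx":0,"ty":0.005,"tz":0.234,"ax":0,"ay":0,"az":0,"claw":-0.4},{"tx":0,"ty":0.005,"tz":0.15,"ax":0,"ay":0,"az":0,"claw":-0.4},{"tx":0,"ty":0.005,"tz":0.03,"ax":0,"ay":0,"az":0,"claw":-0.4}]' 30
python3 -c "
from h import *
go([.4535,.1215,.32],4.7)"
```

```text
time_s: 24.02
ee_pos: [0.4297, -0.358, 0.1955]
ee_rot: [[-0.081, 0.997, -0.002], [0.997, 0.081, 0.002], [0.002, -0.002, -1.0]]
ft_force: [1.5, -0.6, -1.4]
opening: 0.0437
gripper_force: 30.0
t 24.02 pos [ 0.4297 -0.358   0.1955] yaw 4.7 open 0.0437 grip 29.99868482351303 q7 0.44 | t [ 0.9524  0.125  -0.2476] a [-0.0005 -0.0005 -0.0002]
```

```bash
python3 -m pendant '[{"tx":0.05,"ty":0.01,"tz":-0.25,"ax":0,"ay":0,"az":0,"claw":-0.4},{"tx":0.1,"ty":0.02,"tz":-0.25,"ax":0,"ay":0,"az":0,"claw":-0.4},{"tx":0.952,"ty":0.125,"tz":-0.25,"ax":0,"ay":0,"az":0,"claw":-0.4},{"tx":0.952,"ty":0.125,"tz":-0.25,"ax":0,"ay":0,"az":0,"claw":-0.4},{"tx":0.952,"ty":0.125,"tz":-0.25,"ax":0,"ay":0,"az":0,"claw":-0.4},{"tx":0.952,"ty":0.125,"tz":-0.25,"ax":0,"ay":0,"az":0,"claw":-0.4},{"tx":0.952,"ty":0.125,"tz":-0.25,"ax":0,"ay":0,"az":0,"claw":-0.4},{"tx":0.952,"ty":0.125,"tz":-0.25,"ax":0,"ay":0,"az":0,"claw":-0.4}]' 30
python3 -c "
from h import *
go([.4535,.1215,.29],4.7)"
```

```text
time_s: 25.02
ee_pos: [0.4511, 0.0625, 0.3194]
ee_rot: [[-0.081, 0.997, 0.002], [0.997, 0.081, -0.001], [-0.001, 0.002, -1.0]]
ft_force: [1.5, -1.4, -1.6]
opening: 0.0436
gripper_force: 30.0
t 25.02 pos [0.4511 0.0625 0.3194] yaw 4.6 open 0.0436 grip 29.99680906534195 q7 -0.34 | t [0.1172 0.0141 0.0587] a [ 0.0006  0.0003 -0.0003]
```

```bash
python3 -m pendant '[{"tx":0.117,"ty":0.01,"tz":0,"ax":0,"ay":0,"az":0,"claw":-0.4},{"tx":0.117,"ty":0.01,"tz":0.04,"ax":0,"ay":0,"az":0,"claw":-0.4},{"tx":0.117,"ty":0.01,"tz":0.08,"ax":0,"ay":0,"az":0,"claw":-0.4},{"tx":0.117,"ty":0.01,"tz":0.08,"ax":0,"ay":0,"az":0,"claw":-0.4}]' 30
python3 -c "
from h import *
go([.4535,.1215,.262],4.7)"
```

```text
time_s: 25.52
ee_pos: [0.4509, 0.1191, 0.2779]
ee_rot: [[-0.082, 0.997, -0.002], [0.997, 0.082, -0.001], [-0.001, -0.002, -1.0]]
ft_force: [0.5, 0.1, -0.7]
opening: 0.0438
gripper_force: 30.0
t 25.52 pos [0.4509 0.1191 0.2779] yaw 4.7 open 0.0438 grip 29.99870091676712 q7 -0.52 | t [0.0043 0.0056 0.0317] a [-0.0005  0.0002 -0.    ]
```

```bash
python3 -m pendant '[{"tx":0.004,"ty":0.004,"tz":0.02,"ax":0,"ay":0,"az":0,"claw":-0.4},{"tx":0.004,"ty":0.004,"tz":0.03,"ax":0,"ay":0,"az":0,"claw":-0.4},{"tx":0.004,"ty":0.004,"tz":0.03,"ax":0,"ay":0,"az":0,"claw":-0.4}]' 30
python3 -c "
from h import *
go([.4535,.1215,.262],4.7);print(status.get_obs()['ft_force'])"
```

```text
time_s: 25.9
ee_pos: [0.4536, 0.1215, 0.2633]
ee_rot: [[-0.081, 0.997, 0.0], [0.997, 0.081, -0.0], [-0.0, 0.0, -1.0]]
ft_force: [-0.6, -0.1, 1.5]
opening: 0.0439
gripper_force: 30.0
t 25.9 pos [0.4536 0.1215 0.2633] yaw 4.7 open 0.0439 grip 29.999357163906097 q7 -0.55 | t [ 0.     -0.0002  0.0026] a [ 0.      0.     -0.0002]
[-0.62504961 -0.08774853  1.50229741]
```

```bash
python3 -m pendant '[{"tx":0,"ty":0,"tz":0.002,"ax":0,"ay":0,"az":0,"claw":-0.4},{"tx":0,"ty":0,"tz":0.002,"ax":0,"ay":0,"az":0,"claw":0.2},{"tx":0,"ty":0,"tz":0.002,"ax":0,"ay":0,"az":0,"claw":0.5},{"tx":0,"ty":0,"tz":0.002,"ax":0,"ay":0,"az":0,"claw":0.5},{"tx":0,"ty":0,"tz":-0.05,"ax":0,"ay":0,"az":0,"claw":0.5},{"tx":0,"ty":0,"tz":-0.15,"ax":0,"ay":0,"az":0,"claw":0.5},{"tx":-0.1,"ty":0,"tz":-0.2,"ax":0,"ay":0,"az":0,"claw":0.5},{"tx":-0.2,"ty":0,"tz":-0.2,"ax":0,"ay":0,"az":0,"claw":0.5}]' 30
python3 -c "
from h import *
go([.513,-.3835,.36],4.7)
s=snap('top','t6.png')
a=s['image'][170:320,110:310,::-1]; cv2.imwrite('pics/c7.png',cv2.resize(a,None,fx=3,fy=3,interpolation=cv2.INTER_CUBIC))"
```

```text
time_s: 26.9
ee_pos: [0.4626, 0.0214, 0.3655]
ee_rot: [[-0.083, 0.997, 0.004], [0.997, 0.083, -0.0], [-0.0, 0.004, -1.0]]
ft_force: [1.0, -1.1, -1.8]
opening: 0.069
gripper_force: 0.0
t 26.9 pos [0.4626 0.0214 0.3655] yaw 4.8 open 0.069 grip 0.0 q7 -0.21 | t [-0.8155  0.033   0.0115] a [0.0014 0.0001 0.0004]
```

```bash
python3 -m pendant '[{"tx":-0.815,"ty":0.033,"tz":0,"ax":0,"ay":0,"az":0,"claw":0.5},{"tx":-0.815,"ty":0.033,"tz":0,"ax":0,"ay":0,"az":0,"claw":0.5},{"tx":-0.815,"ty":0.033,"tz":0,"ax":0,"ay":0,"az":0,"claw":0.5},{"tx":-0.815,"ty":0.033,"tz":0.05,"ax":0,"ay":0,"az":0,"claw":0.5},{"tx":-0.815,"ty":0.033,"tz":0.15,"ax":0,"ay":0,"az":0,"claw":0.5},{"tx":-0.815,"ty":0.033,"tz":0.25,"ax":0,"ay":0,"az":0,"claw":0.5},{"tx":-0.815,"ty":0.033,"tz":0.3,"ax":0,"ay":0,"az":0,"claw":0.5},{"tx":-0.815,"ty":0.033,"tz":0.3,"ax":0,"ay":0,"az":0,"claw":0.5}]' 30
python3 -c "
from h import *
s=snap('top','t7.png');go([.513,-.3835,.092],4.7);fits(s,'bottle_a_center');fits(s,'candle_center')
a=s['image'][140:320,110:400,::-1]; cv2.imwrite('pics/c8.png',cv2.resize(a,None,fx=2.75,fy=2.75,interpolation=cv2.INTER_CUBIC))"
```

```text
time_s: 27.95
ee_pos: [0.5097, -0.3849, 0.2095]
ee_rot: [[-0.079, 0.997, -0.004], [0.997, 0.079, 0.002], [0.002, -0.004, -1.0]]
ft_force: [-0.1, 0.4, 0.9]
opening: 0.069
gripper_force: 0.0
t 28.0 pos [ 0.5087 -0.3863  0.207 ] yaw 4.4 open 0.069 grip 0.0 q7 0.4 | t [0.0043 0.0104 0.2299] a [-0.0019 -0.0009 -0.0014]
18 bottle_a_center [0.458, 0.121, 0.209] 0.58 [215.0, 227.0]
18 candle_center [0.417, -0.147, 0.012] 0.53 [297.0, 230.0]
```

View pics/c8.png

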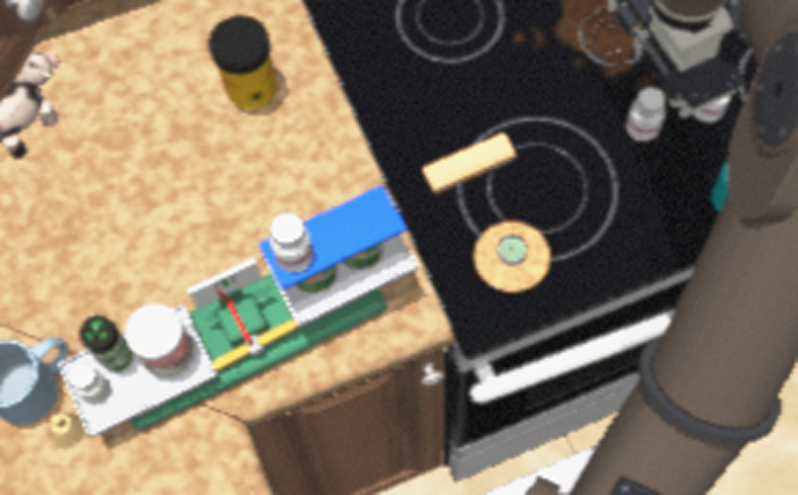

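Bottle 1 stands upright on the board (crop 290,240). Descending to the second one.

```bash
python3 -m pendant '[{"tx":0.003,"ty":0.008,"tz":0.05,"ax":0,"ay":0,"az":0,"claw":0.5},{"tx":0.003,"ty":0.008,"tz":0.05,"ax":0,"ay":0,"az":0,"claw":0.5}]' 30
python3 -c "
from h import *
go([.513,-.3835,.092],4.7)"
```

```text
time_s: 28.35
ee_pos: [0.5155, -0.3792, 0.1886]
ee_rot: [[-0.084, 0.997, -0.0], [0.997, 0.084, 0.001], [0.001, -0.0, -1.0]]
ft_force: [0.1, 0.0, 0.0]
opening: 0.0689
gripper_force: 0.0
t 28.35 pos [ 0.5155 -0.3792  0.1886] yaw 4.8 open 0.0689 grip 0.0 q7 0.38 | t [-0.0083 -0.0057  0.1933] a [-0.0001 -0.0004  0.0005]
```

```bash
python3 -m pendant '[{"tx":-0.006,"ty":-0.004,"tz":0.1,"ax":0,"ay":0,"az":0,"claw":0.5},{"tx":-0.006,"ty":-0.004,"tz":0.195,"ax":0,"ay":0,"az":0,"claw":0.5},{"tx":-0.006,"ty":-0.004,"tz":0.195,"ax":0,"ay":0,"az":0,"claw":0.5},{"tx":-0.006,"ty":-0.004,"tz":0.195,"ax":0,"ay":0,"az":0,"claw":-0.4},{"tx":-0.006,"ty":-0.004,"tz":0.195,"ax":0,"ay":0,"az":0,"claw":-0.4},{"tx":-0.006,"ty":-0.004,"tz":0.195,"ax":0,"ay":0,"az":0,"claw":-0.4}]' 30
python3 -c "
from h import *
go([.4575,.0715,.33],4.7)"
```

```text
time_s: 29.1
ee_pos: [0.5141, -0.3847, 0.0925]
ee_rot: [[-0.081, 0.997, 0.002], [0.997, 0.081, -0.002], [-0.002, 0.002, -1.0]]
ft_force: [0.4, 0.0, 12.8]
opening: 0.0438
gripper_force: 28.2
t 29.1 pos [ 0.5141 -0.3847  0.0925] yaw 4.7 open 0.0438 grip 28.235845863819122 q7 0.33 | t [ 0.9178 -0.0378 -0.4766] a [ 0.0006  0.0005 -0.0002]
```

```bash
python3 -m pendant '[{"tx":0,"ty":0,"tz":-0.06,"ax":0,"ay":0,"az":0,"claw":-0.4},{"tx":0,"ty":0,"tz":-0.18,"ax":0,"ay":0,"az":0,"claw":-0.4},{"tx":0.02,"ty":0,"tz":-0.3,"ax":0,"ay":0,"az":0,"claw":-0.4},{"tx":0.1,"ty":-0.005,"tz":-0.4,"ax":0,"ay":0,"az":0,"claw":-0.4},{"tx":0.2,"ty":-0.01,"tz":-0.47,"ax":0,"ay":0,"az":0,"claw":-0.4},{"tx":0.32,"ty":-0.015,"tz":-0.476,"ax":0,"ay":0,"az":0,"claw":-0.4},{"tx":0.44,"ty":-0.02,"tz":-0.476,"ax":0,"ay":0,"az":0,"claw":-0.4},{"tx":0.5,"ty":-0.02,"tz":-0.476,"ax":0,"ay":0,"az":0,"claw":-0.4}]' 30
python3 -c "
from h import *
go([.4575,.0715,.33],4.7)"
```

```text
time_s: 30.1
ee_pos: [0.4824, -0.1322, 0.3299]
ee_rot: [[-0.085, 0.996, 0.001], [0.996, 0.085, -0.0], [-0.001, 0.001, -1.0]]
ft_force: [0.3, -0.9, -1.2]
opening: 0.0436
gripper_force: 30.0
t 30.1 pos [ 0.4824 -0.1322  0.3299] yaw 4.9 open 0.0436 grip 29.99858647584915 q7 0.08 | t [ 0.4102 -0.015  -0.0005] a [0.0004 0.0002 0.001 ]
```

```bash
python3 -m pendant '[{"tx":0.12,"ty":-0.005,"tz":0,"ax":0,"ay":0,"az":0,"claw":-0.4},{"tx":0.24,"ty":-0.01,"tz":0,"ax":0,"ay":0,"az":0,"claw":-0.4},{"tx":0.34,"ty":-0.014,"tz":0,"ax":0,"ay":0,"az":0,"claw":-0.4},{"tx":0.39,"ty":-0.016,"tz":0.01,"ax":0,"ay":0,"az":0,"claw":-0.4},{"tx":0.405,"ty":-0.016,"tz":0.05,"ax":0,"ay":0,"az":0,"claw":-0.4},{"tx":0.408,"ty":-0.016,"tz":0.08,"ax":0,"ay":0,"az":0,"claw":-0.4},{"tx":0.408,"ty":-0.016,"tz":0.1,"ax":0,"ay":0,"az":0,"claw":-0.4},{"tx":0.408,"ty":-0.016,"tz":0.1,"ax":0,"ay":0,"az":0,"claw":-0.4}]' 30
python3 -c "
from h import *
go([.4575,.0710,.262],4.7)"
```

```text
time_s: 31.1
ee_pos: [0.4583, 0.066, 0.2782]
ee_rot: [[-0.081, 0.997, -0.001], [0.997, 0.081, -0.0], [-0.0, -0.001, -1.0]]
ft_force: [-0.7, -0.6, -0.7]
opening: 0.0436
gripper_force: 30.0
t 31.1 pos [0.4583 0.066  0.2782] yaw 4.6 open 0.0436 grip 29.99929368495941 q7 -0.39 | t [ 0.0101 -0.0007  0.0324] a [-0.0004  0.0001 -0.0005]
```

```bash
python3 -m pendant '[{"tx":0.008,"ty":0,"tz":0.02,"ax":0,"ay":0,"az":0,"claw":-0.4},{"tx":0.008,"ty":0,"tz":0.03,"ax":0,"ay":0,"az":0,"claw":-0.4},{"tx":0.008,"ty":0,"tz":0.032,"ax":0,"ay":0,"az":0,"claw":-0.4},{"tx":0.008,"ty":0,"tz":0.032,"ax":0,"ay":0,"az":0,"claw":-0.4}]' 30
python3 -c "
from h import *
go([.4575,.0710,.262],4.7);print(status.get_obs()['ft_force'])"
```

```text
time_s: 31.6
ee_pos: [0.4582, 0.0707, 0.2628]
ee_rot: [[-0.081, 0.997, -0.0], [0.997, 0.081, -0.0], [-0.0, -0.0, -1.0]]
ft_force: [-0.5, 0.3, -0.6]
opening: 0.0434
gripper_force: 30.0
t 31.6 pos [0.4582 0.0707 0.2628] yaw 4.7 open 0.0434 grip 29.999417066574097 q7 -0.42 | t [ 0.0007 -0.0014  0.0016] a [-0.      0.     -0.0002]
[-0.45515815  0.27641916 -0.64702744]
```

```bash
python3 -m pendant '[{"tx":0,"ty":0,"tz":0.004,"ax":0,"ay":0,"az":0,"claw":-0.4},{"tx":0,"ty":0,"tz":0.007,"ax":0,"ay":0,"az":0,"claw":-0.4},{"tx":0,"ty":0,"tz":0.007,"ax":0,"ay":0,"az":0,"claw":0.1},{"tx":0,"ty":0,"tz":0.007,"ax":0,"ay":0,"az":0,"claw":0.5},{"tx":0,"ty":0,"tz":0.007,"ax":0,"ay":0,"az":0,"claw":0.5},{"tx":0,"ty":0,"tz":-0.05,"ax":0,"ay":0,"az":0,"claw":0.5},{"tx":0,"ty":0,"tz":-0.15,"ax":0,"ay":0,"az":0,"claw":0.5},{"tx":-0.05,"ty":0,"tz":-0.2,"ax":0,"ay":0,"az":0,"claw":0.5}]' 30
python3 -c "
from h import *
go([.5036,-.477,.36],4.7)"
```

```text
time_s: 32.6
ee_pos: [0.4606, 0.0476, 0.3653]
ee_rot: [[-0.085, 0.996, 0.003], [0.996, 0.085, 0.001], [0.001, 0.003, -1.0]]
ft_force: [0.6, -1.2, -0.8]
opening: 0.0691
gripper_force: 0.0
t 32.6 pos [0.4606 0.0476 0.3653] yaw 4.9 open 0.0691 grip 0.0 q7 -0.26 | t [-1.0528 -0.0038  0.0098] a [ 0.001  -0.0003  0.001 ]
```

```bash
python3 -m pendant '[{"tx":-0.12,"ty":0,"tz":0,"ax":0,"ay":0,"az":0,"claw":0.5},{"tx":-0.24,"ty":0,"tz":0,"ax":0,"ay":0,"az":0,"claw":0.5},{"tx":-0.36,"ty":0,"tz":0,"ax":0,"ay":0,"az":0,"claw":0.5},{"tx":-0.48,"ty":0,"tz":0,"ax":0,"ay":0,"az":0,"claw":0.5},{"tx":-0.6,"ty":0,"tz":0,"ax":0,"ay":0,"az":0,"claw":0.5},{"tx":-0.72,"ty":0,"tz":0,"ax":0,"ay":0,"az":0,"claw":0.5},{"tx":-0.84,"ty":0,"tz":0,"ax":0,"ay":0,"az":0,"claw":0.5},{"tx":-0.9,"ty":0,"tz":0.1,"ax":0,"ay":0,"az":0,"claw":0.5}]' 30
python3 -c "
from h import *
go([.5036,-.477,.2],4.7)
s=snap('top','t8.png');s2=snap('side','s8.png')
a=s['image'][170:320,110:310,::-1];b=s2['image'][130:280,210:410,::-1]
cv2.imwrite('pics/c9.png',cv2.resize(np.hstack([a,b]),None,fx=2,fy=2,interpolation=cv2.INTER_CUBIC))"
```

```text
time_s: 33.6
ee_pos: [0.4977, -0.4076, 0.315]
ee_rot: [[-0.077, 0.997, 0.006], [0.997, 0.077, -0.005], [-0.006, 0.005, -1.0]]
ft_force: [0.6, 0.3, -1.0]
opening: 0.0687
gripper_force: 0.0
t 33.6 pos [ 0.4977 -0.4076  0.315 ] yaw 4.4 open 0.0687 grip 0.0 q7 0.49 | t [-1.380e-01 -2.000e-04  2.308e-01] a [ 0.0016  0.0018 -0.0015]
```

View pics/c9.png

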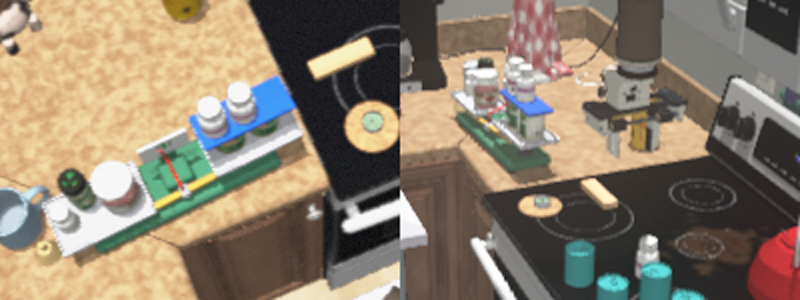

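Two bottles stand upright (top view 210,118 and 238,100). The pointer still leans toward the goods pan, so the third bottle is needed.

```bash
python3 -m pendant '[{"tx":-0.09,"ty":0,"tz":0.1,"ax":0,"ay":0,"az":0,"claw":0.5},{"tx":-0.138,"ty":0,"tz":0.2,"ax":0,"ay":0,"az":0,"claw":0.5},{"tx":-0.138,"ty":0,"tz":0.23,"ax":0,"ay":0,"az":0,"claw":0.5},{"tx":-0.138,"ty":0,"tz":0.23,"ax":0,"ay":0,"az":0,"claw":0.5},{"tx":-0.138,"ty":0,"tz":0.23,"ax":0,"ay":0,"az":0,"claw":0.5}]' 30
python3 -c "
from h import *
go([.5036,-.477,.094],4.7)
s=snap('top');tops(s,dict(t2=(371.4,168.8,.084,5)))"
```

```text
time_s: 34.33
ee_pos: [0.5041, -0.4705, 0.2004]
ee_rot: [[-0.083, 0.997, 0.003], [0.997, 0.083, -0.001], [-0.002, 0.003, -1.0]]
ft_force: [1.1, -0.5, 0.2]
opening: 0.0689
gripper_force: 0.0
t 34.33 pos [ 0.5041 -0.4705  0.2004] yaw 4.8 open 0.0689 grip 0.0 q7 0.53 | t [-0.0125 -0.0028  0.2128] a [0.001  0.0005 0.0004]
t2 [nan nan] 0 [nan nan nan]h.py:32: RuntimeWarning: Mean of empty slice.
  b,a=np.nonzero(m*d); uv=(a.mean(),b.mean()); out[k]=ray(s,uv,z); print(k,np.round(uv,1),len(a),out[k].round(4))
  ret = ret.dtype.type(ret / rcount)
```

```bash
python3 -m pendant '[{"tx":-0.01,"ty":-0.002,"tz":0.1,"ax":0,"ay":0,"az":0,"claw":0.5},{"tx":-0.01,"ty":-0.002,"tz":0.2,"ax":0,"ay":0,"az":0,"claw":0.5},{"tx":-0.01,"ty":-0.002,"tz":0.214,"ax":0,"ay":0,"az":0,"claw":0.5},{"tx":-0.01,"ty":-0.002,"tz":0.214,"ax":0,"ay":0,"az":0,"claw":-0.4},{"tx":-0.01,"ty":-0.002,"tz":0.214,"ax":0,"ay":0,"az":0,"claw":-0.4},{"tx":-0.01,"ty":-0.002,"tz":0.214,"ax":0,"ay":0,"az":0,"claw":-0.4}]' 30
python3 -c "
from h import *
go([.4615,.0205,.33],4.7)"
```

```text
time_s: 35.12
ee_pos: [0.503, -0.4771, 0.0929]
ee_rot: [[-0.081, 0.997, 0.003], [0.997, 0.081, -0.002], [-0.002, 0.002, -1.0]]
ft_force: [0.3, -0.6, 7.0]
opening: 0.0434
gripper_force: 28.1
t 35.12 pos [ 0.503  -0.4771  0.0929] yaw 4.7 open 0.0434 grip 28.143078088760376 q7 0.49 | t [ 9.975e-01 -4.000e-04 -4.765e-01] a [ 0.0008  0.0007 -0.0002]
```

```bash
python3 -m pendant '[{"tx":0,"ty":0,"tz":-0.06,"ax":0,"ay":0,"az":0,"claw":-0.4},{"tx":0,"ty":0,"tz":-0.18,"ax":0,"ay":0,"az":0,"claw":-0.4},{"tx":0.02,"ty":0,"tz":-0.3,"ax":0,"ay":0,"az":0,"claw":-0.4},{"tx":0.1,"ty":0,"tz":-0.4,"ax":0,"ay":0,"az":0,"claw":-0.4},{"tx":0.2,"ty":0,"tz":-0.47,"ax":0,"ay":0,"az":0,"claw":-0.4},{"tx":0.32,"ty":0,"tz":-0.476,"ax":0,"ay":0,"az":0,"claw":-0.4},{"tx":0.44,"ty":0,"tz":-0.476,"ax":0,"ay":0,"az":0,"claw":-0.4},{"tx":0.55,"ty":0,"tz":-0.476,"ax":0,"ay":0,"az":0,"claw":-0.4}]' 30
python3 -c "
from h import *
go([.4615,.0205,.33],4.7)"
```

```text
time_s: 36.12
ee_pos: [0.4791, -0.2001, 0.3299]
ee_rot: [[-0.082, 0.997, 0.002], [0.997, 0.082, -0.001], [-0.001, 0.001, -1.0]]
ft_force: [0.3, 0.3, -1.6]
opening: 0.0433
gripper_force: 30.0
t 36.12 pos [ 0.4791 -0.2001  0.3299] yaw 4.7 open 0.0433 grip 29.998874366283417 q7 0.21 | t [ 0.4426  0.0011 -0.0008] a [0.0005 0.0004 0.    ]
```

```bash
python3 -c "
from h import *
s=snap('top');tops(s,dict(b2=(229,215.5,.2515,5),b1=(214.5,222.5,.2515,5)));blue(s,.1705)"
python3 -m pendant '[{"tx":0.12,"ty":0,"tz":0,"ax":0,"ay":0,"az":0,"claw":-0.4},{"tx":0.24,"ty":0,"tz":0,"ax":0,"ay":0,"az":0,"claw":-0.4},{"tx":0.34,"ty":0,"tz":0,"ax":0,"ay":0,"az":0,"claw":-0.4},{"tx":0.39,"ty":0,"tz":0,"ax":0,"ay":0,"az":0,"claw":-0.4},{"tx":0.42,"ty":0,"tz":0,"ax":0,"ay":0,"az":0,"claw":-0.4},{"tx":0.43,"ty":0,"tz":0,"ax":0,"ay":0,"az":0,"claw":-0.4},{"tx":0.435,"ty":0,"tz":0.04,"ax":0,"ay":0,"az":0,"claw":-0.4},{"tx":0.435,"ty":0,"tz":0.04,"ax":0,"ay":0,"az":0,"claw":-0.4}]' 30
python3 -c "
from h import *
go([.4615,.0205,.262],4.7)"
```

```text
b2 [229.  215.9] 80 [0.4571 0.0728 0.2515]
b1 [214.  222.1] 79 [0.456  0.1213 0.2515]
board [238.4 225.1] mean mm [452.   49.2] rect [457.3  71.3] [ 59.1 156.8] long axis [-0.23   0.973]
time_s: 37.17
ee_pos: [0.4613, 0.0131, 0.3078]
ee_rot: [[-0.08, 0.997, -0.003], [0.997, 0.08, -0.0], [-0.0, -0.003, -1.0]]
ft_force: [-0.4, -0.5, -0.1]
opening: 0.0434
gripper_force: 30.0
t 37.17 pos [0.4613 0.0131 0.3078] yaw 4.6 open 0.0434 grip 29.999864101409912 q7 -0.23 | t [0.0147 0.0019 0.0915] a [-0.0008  0.0001 -0.0006]
```

```bash
python3 -m pendant '[{"tx":0.012,"ty":0,"tz":0.03,"ax":0,"ay":0,"az":0,"claw":-0.4},{"tx":0.012,"ty":0,"tz":0.07,"ax":0,"ay":0,"az":0,"claw":-0.4},{"tx":0.012,"ty":0,"tz":0.092,"ax":0,"ay":0,"az":0,"claw":-0.4},{"tx":0.012,"ty":0,"tz":0.1,"ax":0,"ay":0,"az":0,"claw":-0.4},{"tx":0.012,"ty":0,"tz":0.105,"ax":0,"ay":0,"az":0,"claw":-0.4}]' 30
python3 -c "
from h import *
go([.4615,.0205,.25],4.7);print(status.get_obs()['ft_force'])"
```

```text
time_s: 37.8
ee_pos: [0.4615, 0.0204, 0.2564]
ee_rot: [[-0.081, 0.997, 0.0], [0.997, 0.081, 0.0], [-0.0, 0.0, -1.0]]
ft_force: [-0.6, 0.0, 0.4]
opening: 0.0434
gripper_force: 30.0
t 37.8 pos [0.4615 0.0204 0.2564] yaw 4.7 open 0.0434 grip 29.999943673610687 q7 -0.3 | t [0.0003 0.     0.0127] a [ 0.0001  0.     -0.0002]
[-0.6068245   0.04302593  0.44598762]
```

```bash
python3 -m pendant '[{"tx":0,"ty":0,"tz":0.006,"ax":0,"ay":0,"az":0,"claw":-0.4},{"tx":0,"ty":0,"tz":0.012,"ax":0,"ay":0,"az":0,"claw":-0.4},{"tx":0,"ty":0,"tz":0.019,"ax":0,"ay":0,"az":0,"claw":-0.4},{"tx":0,"ty":0,"tz":0.019,"ax":0,"ay":0,"az":0,"claw":-0.4},{"tx":0,"ty":0,"tz":0.019,"ax":0,"ay":0,"az":0,"claw":-0.2},{"tx":0,"ty":0,"tz":0.019,"ax":0,"ay":0,"az":0,"claw":0.4},{"tx":0,"ty":0,"tz":0.019,"ax":0,"ay":0,"az":0,"claw":0.5},{"tx":0,"ty":0,"tz":0.019,"ax":0,"ay":0,"az":0,"claw":0.5}]' 30
python3 -m pendant '[{"tx":0,"ty":0,"tz":-0.06,"ax":0,"ay":0,"az":0,"claw":0.5},{"tx":0,"ty":0,"tz":-0.16,"ax":0,"ay":0,"az":0,"claw":0.5},{"tx":0,"ty":0,"tz":-0.24,"ax":0,"ay":0,"az":0,"claw":0.5},{"tx":-0.1,"ty":0,"tz":-0.24,"ax":0,"ay":0,"az":0,"claw":0.5},{"tx":-0.22,"ty":0,"tz":-0.24,"ax":0,"ay":0,"az":0,"claw":0.5},{"tx":-0.34,"ty":0,"tz":-0.24,"ax":0,"ay":0,"az":0,"claw":0.5},{"tx":-0.46,"ty":0,"tz":-0.24,"ax":0,"ay":0,"az":0,"claw":0.5},{"tx":-0.5,"ty":0,"tz":-0.24,"ax":0,"ay":0,"az":0,"claw":0.5}]' 30
python3 -m pendant '[{"tx":-0.1,"ty":0,"tz":0,"ax":0,"ay":0,"az":0,"claw":0.5},{"tx":-0.2,"ty":0,"tz":0,"ax":0,"ay":0,"az":0,"claw":0.5},{"tx":-0.2,"ty":0,"tz":0,"ax":0,"ay":0,"az":0,"claw":0.5},{"tx":-0.2,"ty":0,"tz":0,"ax":0,"ay":0,"az":0,"claw":0.5},{"tx":-0.2,"ty":0,"tz":0,"ax":0,"ay":0,"az":0,"claw":0.5},{"tx":-0.2,"ty":0,"tz":0,"ax":0,"ay":0,"az":0,"claw":0.5},{"tx":-0.2,"ty":0,"tz":0,"ax":0,"ay":0,"az":0,"claw":0.5},{"tx":-0.2,"ty":0,"tz":0,"ax":0,"ay":0,"az":0,"claw":0.5}]' 30
python3 -c "
from h import *
go([.4615,.0205,.25],4.7)
s=snap('top','t9.png');s2=snap('side','s9.png');fits(s,'candle_center');fits(s,'load_pan_floor');fits(s,'goods_pan_floor');fits(s2,'load_pan_floor');fits(s2,'goods_pan_floor')
a=s['image'][180:310,120:320,::-1];b=s2['image'][140:270,220:420,::-1]
cv2.imwrite('pics/c10.png',cv2.resize(np.vstack([a,b]),None,fx=2.3,fy=2.3,interpolation=cv2.INTER_CUBIC))"
```

```text
time_s: 38.8
ee_pos: [0.4614, 0.0203, 0.2468]
ee_rot: [[-0.081, 0.997, 0.0], [0.997, 0.081, -0.0], [-0.0, 0.0, -1.0]]
ft_force: [0.3, -0.1, -0.1]
opening: 0.0673
gripper_force: 0.0
time_s: 39.8
ee_pos: [0.4809, -0.2333, 0.3662]
ee_rot: [[-0.076, 0.997, -0.001], [0.997, 0.076, -0.001], [-0.001, -0.001, -1.0]]
ft_force: [-0.4, 0.4, -0.5]
opening: 0.0688
gripper_force: 0.0
time_s: 40.8
ee_pos: [0.4898, -0.3283, 0.3669]
ee_rot: [[-0.082, 0.997, 0.0], [0.997, 0.082, -0.0], [-0.0, 0.0, -1.0]]
ft_force: [-0.2, 0.4, 0.4]
opening: 0.0689
gripper_force: 0.0
t 40.8 pos [ 0.4898 -0.3283  0.3669] yaw 4.7 open 0.0689 grip 0.0 q7 0.42 | t [7.000e-01 5.000e-04 2.336e-01] a [ 0.      0.0001 -0.0001]
23 candle_center [0.418, -0.15, 0.013] 0.52 [297.0, 230.0]
23 load_pan_floor [0.46, 0.072, 0.07] 0.77 [233.0, 237.0]
23 goods_pan_floor [0.437, 0.343, 0.075] 0.6 [158.0, 274.0]
24 load_pan_floor [0.458, 0.074, 0.072] 0.66 [271.0, 199.0]
24 goods_pan_floor [0.439, 0.341, 0.076] 0.46 [249.0, 178.0]
```

View pics/c10.png

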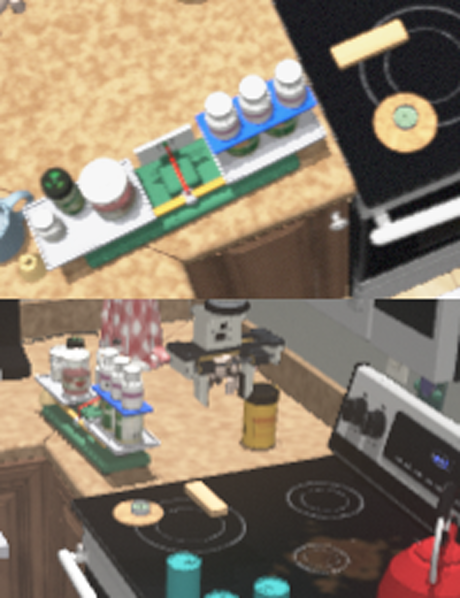

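All three bottles stand on the board, the pointer is at the green mark, and both pans are near 75 mm. I'll let it settle for 1 s, re-check and hand in.

```bash
python3 -m pendant '[{"tx":0,"ty":0,"tz":0,"ax":0,"ay":0,"az":0,"claw":0.5},{"tx":0,"ty":0,"tz":0,"ax":0,"ay":0,"az":0,"claw":0.5},{"tx":0,"ty":0,"tz":0,"ax":0,"ay":0,"az":0,"claw":0.5},{"tx":0,"ty":0,"tz":0,"ax":0,"ay":0,"az":0,"claw":0.5},{"tx":0,"ty":0,"tz":0,"ax":0,"ay":0,"az":0,"claw":0.5},{"tx":0,"ty":0,"tz":0,"ax":0,"ay":0,"az":0,"claw":0.5},{"tx":0,"ty":0,"tz":0,"ax":0,"ay":0,"az":0,"claw":0.5},{"tx":0,"ty":0,"tz":0,"ax":0,"ay":0,"az":0,"claw":0.5}]' | head -1
python3 -c "
from h import *
s=snap('top','t10.png');o=cv2.imread('pics/t9.png')[:,:,::-1]
d=np.abs(s['image'].astype(int)-o)[200:300,110:330].max(2);print((d>40).sum())
fits(s,'candle_center');fits(s,'mat_top');fits(s,'load_pan_floor')
cv2.imwrite('pics/c11.png',cv2.resize(s['image'][200:270,170:270,::-1],None,fx=6,fy=6,interpolation=cv2.INTER_CUBIC))"
```

```text
time_s: 42.15
0
25 candle_center [0.418, -0.148, 0.012] 0.64 [297.0, 230.0]
25 mat_top [0.41, -0.144, 0.012] 0.86 [296.0, 233.0]
25 mat_top [0.462, 0.02, 0.196] 0.64 [246.0, 216.0]
25 load_pan_floor [0.459, 0.071, 0.072] 0.79 [234.0, 237.0]
```

View pics/c11.png

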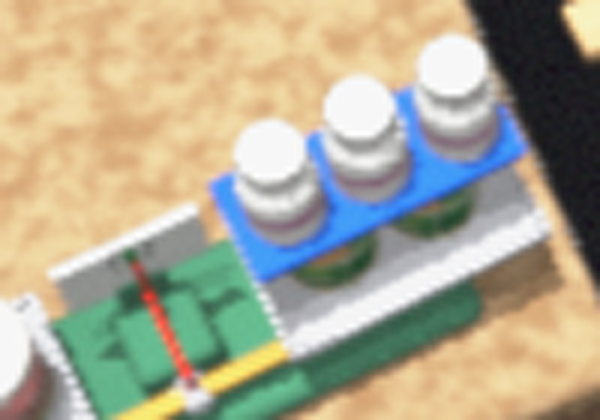

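The pointer covers the green mark at (132,258). The three bottles are upright and nothing has moved since the last picture.

```bash
python3 -c "
from bench import close_job
print(close_job())"
```

```text
the job is handed in; nothing more can be done
None
```

The job is handed in, with no verdict returned: tea light on the cork mat, both tins, the board and all three bottles standing in the right pan, and the beam level with the pointer on the green mark in the last picture, 42 s into the run.

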